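# Load the battery case, hook on its cover and dial it on

## Task

Take the white packing strip out of the grey battery case and lay it on the bench. Put every battery block lying on the bench into the bay of the case, each flat on the bottom of a cradle of its own (any cradle). Then put the cover on: hook its lip under the case's ledge with the cover clearly tilted and swing it down until it lies flat and fully home. Only when the cover is on, roll the ridged thumbwheel beside the bay, ridge by ridge, over the top away from the robot until its one long ridge stands straight up.

Things in the scene. Friction and masses are not known exactly. Their poses are not given: they have to be found in the camera images.
- case: Grey battery case, fixed; place and yaw (to 0.2 rad) vary. Origin: on the bench under the bay's middle; x away from the robot, y to its left. Bay open at the top, 96 (x) x 139 (y) mm inside, floor z = 6; walls' rims z = 38 mm, outer sides y = +-75.5. Black console of the wheel: y = -75.5 to -149.5, x = -57 to 53, top z = 38. Sites on the case have its axes; all lengths in case frame, mm.
- bay (a point): Middle of the bay's floor (z = 6 mm). Four cradles, centres at x = 0, y = -51, -17, 17, 51, each for one battery, long side along x: 31 mm wide between black dividers (3 thick, 36 long, tops z = 20), 42 mm long between low end stops (at x = +-21 to 26, tops z = 10).
- ledge (a point): Middle of the inner lower edge of the aluminium ledge on the near wall (x = -48, y = 0, z = 52). Ledge: x = -70 to -48, top z = 58. Under it a slot open to the bay: floor z = 38 (top of the near wall), back at x = -64, so 14 high and 16 deep; its ends are closed at y = +-58.
- upstand (a point): Far rim, foot of the upstand (x = 60, y = 0, z = 38). Rim from x = 48 to 60 at z = 38; the upstand, x = 60 to 66, rises to z = 54. Slot back to upstand: 124 mm. Cover home: lip in the slot, underside flat on the rims (z = 38), far edge inside the upstand, its origin near x = -2, y = 0, its axes along the case's.
- cover: Loose grey cover, plate 4 mm thick, 130 to 210 g. Origin: middle of underside. Plate x = -39.5 to 59.5, 145 wide in y; lip, same thickness, on to x = -59.5, 100 wide; 119 over all. Black flat-sided handle bar on top at x = 0: 14 thick in x, 60 long in y, top z = 30; pinch across the 14. Starts flat on the bench at the robot's left, lip towards the robot (yaw -0.3 to 0.4).
- strip: White plastic packing strip, 20 (x) x 100 (y) x 16 mm, 40 g, origin at its centre. At the start it lies in the bay across the cradles, on top of the three dividers (origin at case z = 28, its long side along the case's y). It goes flat on the bench (origin z = 8 mm), anywhere clear; the bench in front of the case is free.
- lip (a point): Middle of the lower edge of the tip of the cover's lip (cover frame x = -59.5, y = 0, z = 0 mm).
- wheel_axis (a point): Centre of the white thumbwheel (case frame x = 0, y = -115, z = 42), axle along the case's y. Hub radius 21, width 20 mm; six radial ridges 60 degrees apart, 5 thick, out to radius 34: five are 20 wide, the long one 34 wide (black line on its crest). Bearing blocks beside it, 23 to 30 mm from its middle along y, reach z = 52.
- wheel (a joint): Thumbwheel angle, rad: 0 = long ridge straight up, negative = it leans or lies to the robot's side; grows as the wheel's top is pushed away from the robot (case +x). Other ridges at multiples of 1.047 from it. Starts between -2.4 and -1.2; stops at -2.7 and 0.7. No detents: about 2 N at a ridge moves it, it stays where left, and can be pushed back.
- bat1: A battery block, 36 x 26 x 26 mm (long side = its x), 70 g, dark with a bare metal band and brass contacts on one end; origin at its centre; any side up or either end first will do. Pinched by its ends it can roll about x if bumped. Lies flat on the bench to the robot's right. Two to four are there; an absent one reads None.
- bat2: Another battery block like bat1, or absent (None).
- bat3: Another battery block like bat1, or absent (None).
- bat4: Another battery block like bat1, or absent (None).
Things that resemble listed ones, but are neither listed nor needed, are in the scene too. Leave any red look-alike of the bat1 alone. Leave any green look-alike of the bat2 alone.

How it is judged:
On the way, in this order (a step that is already met when the one before it is completed fails the run):
1. the packing strip lies on the bench (height (world z) of strip below 0.0125 m and linear speed of strip below 0.03 m/s), for 0.2 s.
2. every battery lies flat in a cradle of the bay (x of bat1 in the frame of case between -0.012 and 0.012 m and y of bat1 in the frame of case between -0.068 and 0.068 m and z of each of bat1, bat2, bat3, bat4 in the frame of case below 0.0225 m and angle between the x axis of each of bat1, bat2, bat3, bat4 and the x axis of case, either way round below 0.2 rad and x of bat2 in the frame of case between -0.012 and 0.012 m and y of bat2 in the frame of case between -0.068 and 0.068 m and x of bat3 in the frame of case between -0.012 and 0.012 m and y of bat3 in the frame of case between -0.068 and 0.068 m and x of bat4 in the frame of case between -0.012 and 0.012 m and y of bat4 in the frame of case between -0.068 and 0.068 m), for 0.2 s.
3. the cover's lip is under the ledge while the cover is tilted by more than 0.1 rad (x of lip in the frame of case below -0.053 m and z of lip in the frame of case between 0.034 and 0.052 m and y of lip in the frame of case between -0.015 and 0.015 m and angle between cover's own z axis and vertical between 0.1 and 1 rad).
4. the cover lies flat and fully home (x of cover in the frame of case between -0.009 and 0.004 m and y of cover in the frame of case between -0.011 and 0.011 m and z of cover in the frame of case between 0.034 and 0.0415 m and angle between cover's own z axis and vertical below 0.04 rad and angle between the x axis of cover and the x axis of case, either way round below 0.12 rad and x of lip in the frame of case below -0.054 m), for 0.2 s.
5. the wheel's long ridge stands straight up (value of joint wheel between -0.17 and 0.17 rad), for 0.2 s.
At the end, for the whole second after the job is handed in: The strip lies on the bench (centre below 12.5 mm); every battery is down in a cradle (12 mm along, 3.5 mm up, 0.2 rad); the cover is home: 4 mm of rim height, flat to 0.04 rad, lip 6 mm under the ledge, 11 mm sideways; the long ridge is within 0.17 rad of straight up; all at rest (all of step 1 and all of step 2 and all of step 4 and all of step 5 and linear speed of cover below 0.02 m/s and velocity of joint wheel between -0.1 and 0.1 rad/s); the robot touches nothing.
Of bat1, bat2, bat3, bat4 only 2 to 4 are there at a start; the rules pass over those that are not, and their reading is None.
At some moment in a run one of bat1, bat2, bat3, bat4, cover may be knocked a few centimetres aside while the robot is not near it.
Once in a run the grip may slacken for a moment while it holds something.
It also fails if it takes over 210 s, if anything falls off the work surface, if the arm or the gripper's body presses on something with over 40 N, if the wrist force passes 120 N, or if a joint passes its speed limit or range.

## Robot

A 7-joint arm with a two-finger parallel gripper is mounted at the origin on the work surface. World frame = base frame: x ahead of the robot, y to its left, z up, the work surface at z = 0. Lengths are in m, angles in rad, forces in N, time in s.
With the tool pointing down it reaches from about 0.425 to 0.825 m from the base axis. Payload 3.6 kg.
Tool frame: the origin (TCP) lies on the centre line of the jaws, within the pads' length; the fingertips stand 11 mm ahead of it and the grasp point (between the pads) lies 8 mm behind it; y points along the fingers, x is the direction in which the jaws open and shut, and the axes are right-handed (so a half turn about y gives the same grasp; the last joint's range is limited). The gripper opens to 93 mm and grips with 3 to 60 N. Pads are 15 mm wide; open, the fingers measure 128 mm over their backs; the gripper's body (75 mm by 188 mm) begins 65 mm behind the grasp point.
Start: joints at [1.288, 0.615, -0.013, 1.423, 0.008, 1.103, -0.04], TCP at [0.165, -0.629, 0.23] pointing down, gripper open.
Joint ranges: [-3.12, 3.12], [-0.3, 2.06], [-1.34, 1.32], [0.26, 2.42], [-1.36, 4.5], [0.01, 1.98], [-2.84, 2.84]. Speed limits (rad/s): [2.79, 2.79, 3.14, 3.14, 3.14, 3.14, 3.14].

## Interface

Orientations are given as a rotation vector (axis times angle).
In Python, from plant import arm gives the robot as it stands.
- The arm moves only by the shell command python3 -m pendant 'ROWS' [FORCE]. ROWS is JSON, a list of rows, each a list of 3 entries, a list of its own where there are three numbers: the turn, a rotation vector about the tool's x, y, z in degrees, then the shift along the tool's x, y, z in mm, then the closure, from 0 (fully open) to 1 (shut). In form: [[[ax, ay, az], [tx, ty, tz], fingers], ...]. A call has 1 to 20 rows; each row is the pose to reach, as a shift and turn from the pose measured when the call began, along the tool's axes at that moment; what a row does not reach only later rows make up. A row lasts 1/12 s, in which the tool goes at most 41.7 mm and 7.16 degrees, less where a joint would pass 70% of its speed; a pose out of reach is approached as far as the arm can. A call with a gripper value outside its range is refused whole. The fingers move at their own pace and stop on an object; FORCE is the grip in N (left out, the last holds). Time passes only in rows, so rows that repeat a pose let the fingers close. It gives the time, the measured TCP pose, the force and the opening at its end, in the units of the state.
- arm.state(): the state, without advancing time (a new reading comes with each control period).
- arm.read_camera(name): name is "scene" or "top"; returns the picture (384x512x3 uint8, red, green, blue); there is no depth.
- arm.get_calibration(name): a dict with "vertical_fov" (degrees; the focal length in pixels is half the picture's height over the tangent of half this angle, whatever the lens; pixels are square), "cx", "cy" (the principal point, pixels), "pose" (4x4, takes a point from camera to world coordinates). Camera axes: x right, y up, looking along -z (the intrinsics and any distortion apply to the point x, -y, -z); pixel columns grow to the right and rows downward; lengths in m; the calibration is good to about 2 mm. A picture is of the moment at which its call begins. get_calibration takes no time and is no camera call.
- arm.job_done(): hands the job in, once; it reports no verdict.
The state is a dict: "clock": time; "q": joint angles; "qvel": joint speeds; "effort": joint torques, N m; "tcp_pos": TCP position; "tool_rot": TCP orientation; "ft_force": force on the tool from outside, world axes, zero at the start; "moment": the same for the moment, N m; "opening": opening from 0.0 (shut) to 1.0 (fully open).
Only numpy, scipy, OpenCV 4.12 (cv2) and the standard library are available. Lean on these libraries where they do the work, as an engineer would, in place of code of your own. Each camera call takes 0.05 s, during which the arm holds its last target. There are 200 camera calls.

## Working session

There is one attempt and no reset: what is moved stays moved. The work goes in short steps, Python scripts to look and compute and a shell command to move; the robot and the scene stay as the last step left them, time stands still between calls to the robot, and variables do not carry over. Pictures are saved under pics/ and viewed, about 12 in all and at most 16, crops included, and the job is handed in when it is done.

```bash
ls; mkdir -p pics; python3 - <<'E'
from plant import arm
import cv2, numpy as np
print(arm.state())
for n in ["scene","top"]:
    c=arm.get_calibration(n); print(n,c)
    im=arm.read_camera(n); cv2.imwrite(f"pics/{n}0.png",im[:,:,::-1])
E
```

```text
pics
{'clock': 0.0, 'q': array([ 1.28748301,  0.61591476, -0.01264124,  1.42489776,  0.00813481,
        1.10337292, -0.04038997]), 'qvel': array([ 0.0015441 ,  0.00024098, -0.00089245,  0.00096278,  0.00060576,
        0.00061864, -0.000352  ]), 'effort': array([-2.90575290e-04, -4.58934653e+01,  2.09301012e-01, -1.65742028e+01,
       -6.09653117e-02,  2.05179682e-02,  2.41807757e-04]), 'tcp_pos': array([ 0.16491994, -0.62794475,  0.22848434]), 'tool_rot': array([-1.31829063,  1.01934741, -1.0159401 ]), 'ft_force': array([0.11230285, 0.07205372, 0.07849426]), 'moment': array([ 3.34608920e-03, -3.21535803e-02, -7.96182025e-05]), 'opening': 1.0006841276070169}
scene {'vertical_fov': 48.01532537483678, 'cx': 253.66718228251915, 'cy': 193.55569191649244, 'pose': array([[ 0.71733191, -0.39045442,  0.57704443,  1.06517527],
       [ 0.69648116,  0.37965017, -0.60891685, -0.53877331],
       [ 0.01867926,  0.83869607,  0.54427933,  0.5537571 ],
       [ 0.        ,  0.        ,  0.        ,  1.        ]])}
top {'vertical_fov': 53.72072277210607, 'cx': 261.7808166985924, 'cy': 188.15327511369495, 'pose': array([[-9.53822875e-02,  9.68654487e-01, -2.29370235e-01,
         2.99450231e-01],
       [-9.95440478e-01, -9.29749454e-02,  2.13052569e-02,
         4.24006691e-02],
       [-6.88252388e-04,  2.30356560e-01,  9.73106048e-01,
         1.09958839e+00],
       [ 0.00000000e+00,  0.00000000e+00,  0.00000000e+00,
         1.00000000e+00]])}
```

View pics/top0.png

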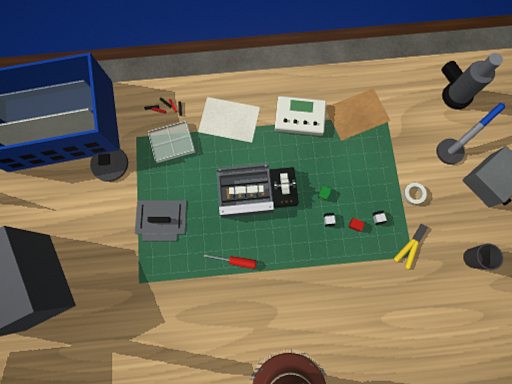

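View pics/scene0.png

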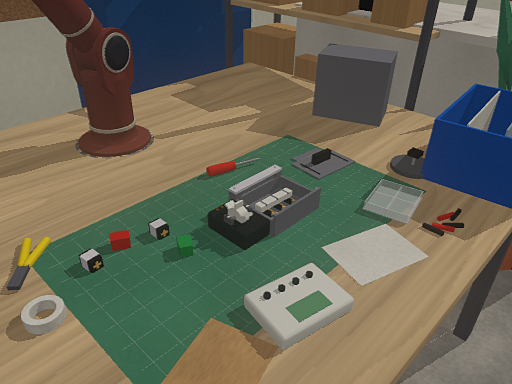

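The top view shows the case at (247,190), the console and wheel at (285,183), and the cover at (161,218) with its handle. There are two metal-banded blocks at (330,219) and (380,217). The red (357,225) and green (325,193) blocks are the look-alikes. I'll confirm with an enlarged crop.

```bash
python3 - <<'E'
import cv2, numpy as np
t=cv2.imread('pics/top0.png'); s=cv2.imread('pics/scene0.png')
R=lambda i,x,y,w,h,k: cv2.resize(i[y:y+h,x:x+w],None,fx=k,fy=k,interpolation=cv2.INTER_CUBIC)
a=R(t,210,155,100,70,4); b=R(t,310,175,100,70,4)
c=R(s,200,150,130,100,800/260); d=R(s,70,210,130,65,400/130)
d=np.vstack([d,R(t,130,190,65,52,400/65)])[:320,:]
d2=np.zeros((308,400,3),np.uint8); d2[:min(308,d.shape[0])]=d[:308]
c=cv2.resize(c,(400,308))
o=np.vstack([np.hstack([a,b]),np.hstack([c,d2])])[:600]; print(o.shape)
cv2.imwrite('pics/crop1.png',o)
E
```

```text
(588, 800, 3)
```

View pics/crop1.png

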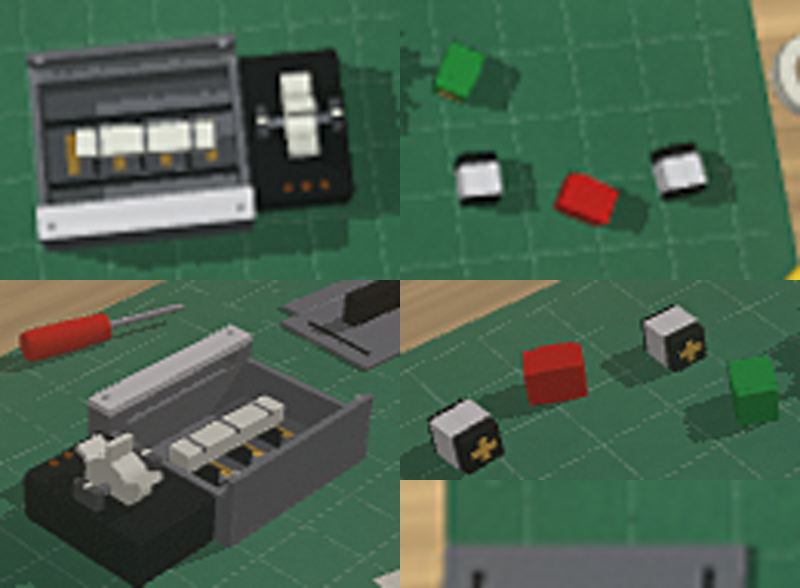

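The crop confirms it. bat A is at top (330,219) and scene (158,228), and bat B is at top (380,217) and scene (92,262): both dark with a metal band and a brass cross. The plain red and green blocks are decoys. The segmented white bar in the bay is the strip. Now I'll measure.

```bash
cat > h.py <<'E'
import numpy as np, cv2
from plant import arm
from scipy.spatial.transform import Rotation as R
CAL={n:arm.get_calibration(n) for n in("scene","top")}
def f(n): return 192/np.tan(np.radians(CAL[n]["vertical_fov"]/2))
def ray(n,p):
    c=CAL[n]; P=np.array(c["pose"]); d=P[:3,:3]@np.array([(p[0]-c["cx"])/f(n),-(p[1]-c["cy"])/f(n),-1]); return P[:3,3],d
def toz(n,p,z): o,d=ray(n,p); return (o+d*(z-o[2])/d[2])
def proj(n,X):
    c=CAL[n]; P=np.array(c["pose"]); q=P[:3,:3].T@(np.array(X)-P[:3,3]); return np.array([c["cx"]-f(n)*q[0]/q[2],c["cy"]+f(n)*q[1]/q[2]])
def tri(p,q):
    A=[];b=[]
    for n,x in(("top",p),("scene",q)):
        o,d=ray(n,x); d/=np.linalg.norm(d); M=np.eye(3)-np.outer(d,d); A.append(M); b.append(M@o)
    X=np.linalg.lstsq(np.vstack(A),np.hstack(b),rcond=None)[0]
    return X
def blobs(im,mask,roi,amin=10):
    x,y,w,h=roi; k=4
    m=cv2.resize((mask[y:y+h,x:x+w]*255).astype(np.uint8),None,fx=k,fy=k,interpolation=cv2.INTER_CUBIC)>127
    n,l,st,ce=cv2.connectedComponentsWithStats(m.astype(np.uint8)); out=[]
    for i in range(1,n):
        if st[i,4]<amin*k*k: continue
        cs=cv2.findContours((l==i).astype(np.uint8),0,2)[0]
        c=max(cs,key=cv2.contourArea)
        off=lambda a:(np.array(a)+.5)/k-.5+[x,y]
        out.append(dict(c=off(ce[i]),box=off(cv2.boxPoints(cv2.minAreaRect(c))),area=st[i,4]/k/k))
    return out
def yaw(a,b): d=b-a; return np.arctan2(d[1],d[0])
def rectinfo(n,box,z):
    w=np.array([toz(n,p,z) for p in box])[:,:2]
    e1=((w[1]-w[0])+(w[2]-w[3]))/2; e2=((w[2]-w[1])+(w[3]-w[0]))/2
    return w.mean(0),np.linalg.norm(e1),np.degrees(np.arctan2(e1[1],e1[0])),np.linalg.norm(e2),np.degrees(np.arctan2(e2[1],e2[0]))
E
python3 - <<'E'
from h import *
np.set_printoptions(precision=4,suppress=True)
t=cv2.imread('pics/top0.png'); s=cv2.imread('pics/scene0.png')
def go(lbl,n,im,mask,roi,z,a=10):
    for b in blobs(im,mask,roi,a):
        print(lbl,b['c'].round(1),round(b['area']),[np.round(v,4) for v in rectinfo(n,b['box'],z)])
mn,mx=t.min(2).astype(int),t.max(2).astype(int)
go('ledge','top',t,(mn>150),(210,190,75,35),.058)
go('strip','top',t,(mn>120),(222,180,52,22),.036)
go('batW','top',t,(mn>120),(315,205,85,30),.026)
go('console','top',t,(mx<55),(265,160,50,55),.038,100)
go('handle','top',t,(mx<50),(130,195,60,50),.03)
go('cover','top',t,(mx-mn<25)&(mx>60),(130,195,60,50),.004,100)
sn=s.min(2).astype(int)
for b in blobs(s,(sn>110),(70,210,130,65)): print('sc bat',b['c'].round(1),round(b['area']))
print(t[215:222,326:336].max(2))
print(t[208:242:2,132:190:2].max(2))
E
```

```text
ledge [231.  191.5] 20 [array([0.5436, 0.1069]), np.float64(0.0134), np.float64(-95.4823), np.float64(0.0108), np.float64(175.5982)]
ledge [239.6 191.2] 37 [array([0.5412, 0.0816]), np.float64(0.0303), np.float64(-95.4823), np.float64(0.0108), np.float64(175.285)]
ledge [251.6 190.9] 30 [array([0.5394, 0.0478]), np.float64(0.0303), np.float64(-95.4823), np.float64(0.008), np.float64(174.8672)]
ledge [245.8 207.8] 429 [array([0.4933, 0.0691]), np.float64(0.1527), np.float64(-89.6781), np.float64(0.0245), np.float64(-179.3011)]
strip [245.9 189. ] 240 [array([0.5521, 0.0647]), np.float64(0.1013), np.float64(-91.5628), np.float64(0.0241), np.float64(178.7875)]
batW [379.5 217.5] 91 [array([ 0.4349, -0.3073]), np.float64(0.0375), np.float64(-81.5568), np.float64(0.0243), np.float64(-175.4786)]
batW [329.3 219.4] 87 [array([ 0.444 , -0.1649]), np.float64(0.0335), np.float64(-95.4793), np.float64(0.0252), np.float64(172.1706)]
console [283.3 188.2] 723 [array([ 0.5472, -0.0439]), np.float64(0.0751), np.float64(-88.5936), np.float64(0.1185), np.float64(-179.7007)]
handle [142. 210.] 11 [arr
[... 2346 characters left out ...]
103 104 103 104 103 105 104 105 104 105 103 104
  103 104 105 105 104 106 106 104  96  73 107]
 [161 141 104 107 106 108 103 104 108 104 104 107 105 104 104 106 107 107
  104 107 108 105 109 107 109 108  96 114 105]
 [174 168 146  93  91  99 111 115 108 111 116 105 112 105 104 106 111 110
  104 107 104 107  94  68  86  80  74 110 103]
 [172 173 178 111 105 101 103 104 105 103 105 104 103 105 103 103 103 104
  104 106 107 104  95  73 113 113 121 123 112]
 [170 172 178 113 102 101 106 104 104 103 104 103 104 105 105 106 103 105
  107 105 107 106  94  69 107 102 102 114 104]
 [179 180 184 117 104  97  94  95  94  96  94  93  94  96  98  93  94  96
   95  98  96  95  75  80 107 106 105 113 104]]
```

```bash
cat >> h.py <<'E'
def mom(n,mask,roi,z):
    x,y,w,h=roi; m=mask[y:y+h,x:x+w].astype(np.uint8)
    k,l,st,_=cv2.connectedComponentsWithStats(m); i=1+np.argmax(st[1:,4]); v,u=np.nonzero(l==i)
    W=np.array([toz(n,(a+x,b+y),z)[:2] for a,b in zip(u,v)]); c=W.mean(0); ev,E=np.linalg.eigh(np.cov(W.T))
    return c,np.sqrt(12*ev[::-1]),(np.degrees(np.arctan2(E[1,1],E[0,1])))%180,np.array([u.mean()+x,v.mean()+y])
def plan(pos,ax,down=(0,0,-1),st=None):
    """world TCP target, tool-x direction angle (deg, in plane), -> row numbers"""
    st=st or arm.state(); R0=R.from_rotvec(st["tool_rot"]); 
    best=None
    for a in (ax,ax+180):
        y=np.array(down,float); y/=np.linalg.norm(y); x=np.array([np.cos(np.radians(a)),np.sin(np.radians(a)),0]); x-=y*(x@y); x/=np.linalg.norm(x)
        Rt=R.from_matrix(np.c_[x,y,np.cross(x,y)]); r=(R0.inv()*Rt).as_rotvec(degrees=True)
        if best is None or np.linalg.norm(r)<np.linalg.norm(best): best=r
    return best.round(1),(R0.inv().apply(np.array(pos)-st["tcp_pos"])*1000).round(1)
E
python3 - <<'E'
from h import *
np.set_printoptions(precision=4,suppress=True)
t=cv2.imread('pics/top0.png'); s=cv2.imread('pics/scene0.png')
mn,mx=t.min(2).astype(int),t.max(2).astype(int); sn,sx=s.min(2).astype(int),s.max(2).astype(int)
K=np.ones((3,3),np.uint8)
cl=lambda m:cv2.morphologyEx(m.astype(np.uint8),cv2.MORPH_CLOSE,K)
print('ledge top',mom('top',mn>150,(210,198,75,25),.058))
print('ledge sc',mom('scene',sn>130,(220,160,70,40),.058))
print('strip',mom('top',cl(mn>120),(222,180,52,20),.036))
print('strip sc',mom('scene',cl(sn>125),(250,182,50,32),.036))
print('handle',mom('top',mx<50,(145,210,30,20),.03))
print('handle sc',mom('scene',sx<60,(305,145,35,25),.03))
g=(mx-mn<25)&(mx>55)&(mx<130)
print('cover',mom('top',g,(132,195,60,50),.004))
print('console',mom('top',mx<60,(265,160,50,55),.038))
for nm,r in(('A',(318,205,25,28)),('B',(368,205,25,28))):
    print('bat',nm,mom('top',mn>175,r,.026)); 
print(t[210:228,324:337].min(2)); print(t[208:226,372:390].min(2))
for nm,r in(('A',(140,210,35,35)),('B',(70,240,40,40))): print('sc',mom('scene',sn>150,r,.026))
print(R.from_rotvec(arm.state()['tool_rot']).as_matrix())
E
```

```text
ledge top (array([0.4933, 0.0693]), array([0.1505, 0.0226]), np.float64(90.27249992105615), array([245.8042, 207.7716]))
ledge sc (array([0.4969, 0.064 ]), array([0.1492, 0.0221]), np.float64(90.20560229981095), array([254.6299, 178.1313]))
strip (array([0.552 , 0.0648]), array([0.0997, 0.0218]), np.float64(88.56895040413826), array([245.9494, 189.    ]))
strip sc (array([0.5601, 0.0599]), array([0.0973, 0.0307]), np.float64(88.4566726048562), array([274.2203, 198.1322]))
handle (array([0.4883, 0.3185]), array([0.0645, 0.0168]), np.float64(83.39578105308371), array([159.0741, 219.4815]))
handle sc (array([0.5083, 0.3007]), array([0.0859, 0.0394]), np.float64(98.38366453542164), array([321.3108, 156.2523]))
cover (array([0.4923, 0.3217]), array([0.1435, 0.1196]), np.float64(82.59447813013492), array([160.2725, 219.6721]))
console (array([ 0.5434, -0.0423]), array([0.1258, 0.0797]), np.float64(2.1017483310362763), array([283.2705, 188.362 ]))
bat A (array([ 0.4425, -0.1651]), array([0.0256, 0.0208]), np.float64(96.11640402219793), array([329.6406, 219.5   ]))
bat B (array([ 0.4343, -0.
[... 2047 characters left out ...]
2  42  42]
 [ 50  40 118 147 145 182 197 193 190 190 117  82  49  11  25  35  41  41]
 [ 52  47  85 125 126  84  82  54  10   1   6   7  15  25  34  42  42  42]
 [ 53  51  81  67  19   5   8  11  23  19  22  26  30  40  43  43  43  43]
 [ 52  51  51  31  19  21  23  29  33  34  37  42  43  42  40  42  40  41]
 [ 48  51  53  58  43  39  45  47  46  46  44  39  41  42  43  41  41  42]]
sc (array([ 0.4456, -0.1662]), array([0.0263, 0.021 ]), np.float64(89.41994021081655), array([157.284 , 222.8765]))
sc (array([ 0.4378, -0.3109]), array([0.0263, 0.0208]), np.float64(98.80182338381557), array([ 88.8716, 254.3761]))
[[ 0.254  -0.0006  0.9672]
 [-0.9672  0.0022  0.254 ]
 [-0.0023 -1.     -0.    ]]
```

```bash
python3 - <<'E'
from h import *
print(plan((.554,.0645,.14),0.2))
E
```

```text
(array([ -0.1, -75.5,  -0.1]), array([-570.7,   89.9,  552.2]))
```

```bash
r='[[0,-75.5,0],[-571,90,552],0.45]'; python3 -m pendant '[[[0,-40,0],[-300,0,290],0.45],[[0,-40,0],[-300,0,290],0.45],[[0,-40,0],[-300,0,290],0.45],[[0,-40,0],[-300,0,290],0.45],[[0,-40,0],[-300,0,290],0.45],[[0,-75.5,0],[-571,90,552],0.45],[[0,-75.5,0],[-571,90,552],0.45],[[0,-75.5,0],[-571,90,552],0.45],[[0,-75.5,0],[-571,90,552],0.45],[[0,-75.5,0],[-571,90,552],0.45],[[0,-75.5,0],[-571,90,552],0.45],[[0,-75.5,0],[-571,90,552],0.45],[[0,-75.5,0],[-571,90,552],0.45],[[0,-75.5,0],[-571,90,552],0.45],[[0,-75.5,0],[-571,90,552],0.45],[[0,-75.5,0],[-571,90,552],0.45],[[0,-75.5,0],[-571,90,552],0.45],[[0,-75.5,0],[-571,90,552],0.45],[[0,-75.5,0],[-571,90,552],0.45],[[0,-75.5,0],[-571,90,552],0.45]]'; python3 - <<'E'
from h import *
print(arm.state()['tcp_pos'],plan((.554,.0645,.14),0.2)); print(plan((.554,.0645,.033),0.2))
im=arm.read_camera("scene"); t=arm.read_camera("top")
o=np.vstack([cv2.resize(im[80:280,150:400],(750,600))[:600]]); cv2.imwrite('pics/s1.png',o[:,:,::-1])
E
```

```text
clock: 1.77
tcp_pos: [0.5554, 0.0735, 0.1391]
tool_rot: [-1.562, -0.011, 0.009]
ft_force: [-0.0, 1.4, -0.1]
opening: 0.549
[0.55542455 0.07352956 0.13913769] (array([-0.5,  0.6,  0.1]), array([-1.5, -0.9, -9. ]))
(array([-0.5,  0.6,  0.1]), array([ -1.7, 106.1,  -9.9]))
```

View pics/s1.png

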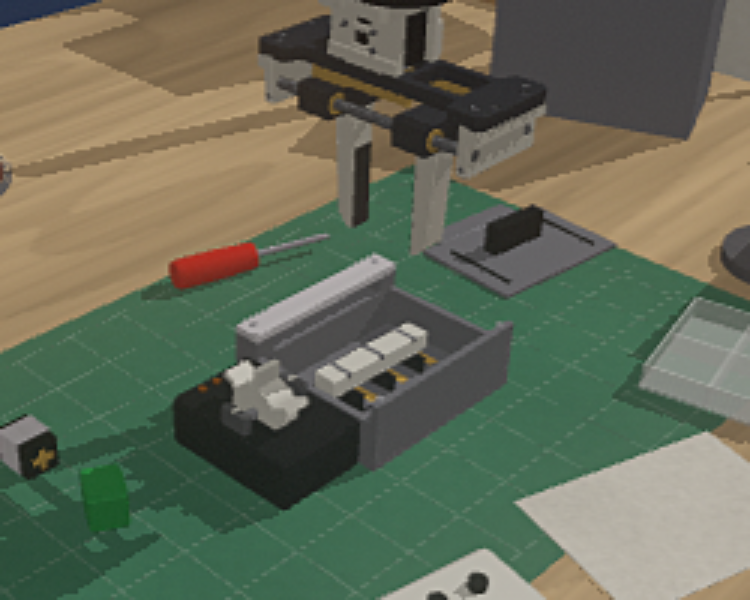

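```bash
python3 -m pendant '[[[-0.5,0.6,0],[-1.6,0,-9],0.45],[[-0.5,0.6,0],[-1.6,0,-9.5],0.45],[[-0.5,0.6,0],[-1.6,40,-9.5],0.45],[[-0.5,0.6,0],[-1.6,70,-9.5],0.45],[[-0.5,0.6,0],[-1.6,95,-9.5],0.45],[[-0.5,0.6,0],[-1.6,106,-9.5],0.45],[[-0.5,0.6,0],[-1.6,106,-9.5],0.45],[[-0.5,0.6,0],[-1.6,106,-9.5],1],[[-0.5,0.6,0],[-1.6,106,-9.5],1],[[-0.5,0.6,0],[-1.6,106,-9.5],1],[[-0.5,0.6,0],[-1.6,106,-9.5],1],[[-0.5,0.6,0],[-1.6,106,-9.5],1],[[-0.5,0.6,0],[-1.6,106,-9.5],1],[[-0.5,0.6,0],[-1.6,106,-9.5],1]]' 25
```

```text
clock: 3.03
tcp_pos: [0.5527, 0.0591, 0.034]
tool_rot: [-1.576, 0.001, -0.001]
ft_force: [-0.6, -0.0, 5.9]
opening: 0.21
```

```bash
python3 -m pendant '[[[0,0,0],[0,-30,0],1],[[0,0,0],[0,-60,0],1],[[0,0,0],[0,-75,0],1],[[0,0,0],[-30,-80,0],1],[[0,0,0],[-70,-80,0],1],[[0,0,0],[-100,-80,0],1],[[0,0,0],[-122,-80,0],1],[[0,0,0],[-122,-80,0],1],[[0,0,0],[-122,-80,0],1],[[0,0,0],[-122,-50,0],1],[[0,0,0],[-122,-20,0],1],[[0,0,0],[-122,0,0],1],[[0,0,0],[-122,10,0],1],[[0,0,0],[-122,15,0],1],[[0,0,0],[-122,18,0],1],[[0,0,0],[-122,19,0],1],[[0,0,0],[-122,19,0],1],[[0,0,0],[-122,19,0],1]]'
```

```text
clock: 4.53
tcp_pos: [0.4315, 0.0592, 0.0156]
tool_rot: [-1.575, -0.0, -0.002]
ft_force: [0.1, -0.3, -0.1]
opening: 0.212
```

```bash
python3 -m pendant '[[[0,0,0],[0,1.5,0],1],[[0,0,0],[0,1.5,0],0.6],[[0,0,0],[0,1.5,0],0.6],[[0,0,0],[0,1.5,0],0.6],[[0,0,0],[0,1.5,0],0.6],[[0,0,0],[0,-20,0],0.6],[[0,0,0],[0,-60,0],0.6],[[0,0,0],[0,-100,0],0.4],[[0,0,0],[0,-120,0],0.4],[[0,0,0],[0,-125,0],0.4],[[0,0,0],[0,-125,0],0.4]]' 
python3 - <<'E'
from h import *
im=arm.read_camera("scene"); t=arm.read_camera("top")
cv2.imwrite('pics/s2.png',im[:,:,::-1]);cv2.imwrite('pics/t2.png',t[:,:,::-1])
tn=t.min(2)
for nm,r in(('A',(318,205,25,28)),('B',(368,205,25,28))): print('bat',nm,mom('top',tn>175,r,.026))
print('strip',mom('top',cv2.morphologyEx((tn>120).astype(np.uint8),3,np.ones((3,3))),(215,218,65,30),.016))
print(plan((.444,-.1657,.13),4),plan((.436,-.3106,.13),8))
E
```

```text
clock: 5.45
tcp_pos: [0.4321, 0.0596, 0.1418]
tool_rot: [-1.575, -0.003, -0.006]
ft_force: [0.8, -0.1, -0.3]
opening: 0.594
bat A (array([ 0.44228584, -0.1649153 ]), array([0.02739509, 0.02205053]), np.float64(106.86050807896639), array([329.57894737, 219.57894737]))
bat B (array([ 0.43474716, -0.30996841]), array([0.02768534, 0.0213183 ]), np.float64(97.72299486026964), array([380.27777778, 217.375     ]))
strip (array([0.42839359, 0.10725755]), array([0.02084488, 0.01293594]), np.float64(46.93361890285592), array([235.12903226, 233.93548387]))
(array([ 0.3, -4.1, -0. ]), array([  13.9,   10.8, -224.9])) (array([ 0.3, -8.1, -0. ]), array([   6.1,   11.5, -369.8]))
```

View pics/t2.png

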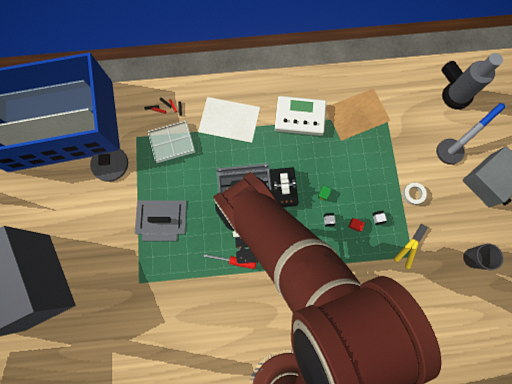

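```bash
python3 -m pendant '[[[0,-4,0],[13,0,-60],0.4],[[0,-4,0],[13,0,-110],0.4],[[0,-4,0],[13,0,-160],0.4],[[0,-4,0],[13,0,-210],0.4],[[0,-4,0],[14,10,-225],0.4],[[0,-4,0],[14,20,-225],0.4],[[0,-4,0],[14,50,-225],0.4],[[0,-4,0],[14,90,-225],0.4],[[0,-4,0],[14,110,-225],0.4],[[0,-4,0],[14,121,-225],0.4],[[0,-4,0],[14,122,-225],0.4],[[0,-4,0],[14,122,-225],0.4]]'
python3 - <<'E'
from h import *
print(plan((.444,-.1655,.019),4))
E
```

```text
clock: 6.55
tcp_pos: [0.4427, -0.1656, 0.0169]
tool_rot: [-1.574, -0.051, 0.058]
ft_force: [-0.2, 0.5, -0.2]
opening: 0.601
(array([ 0.2, -0. , -0.3]), array([ 1.3, -2.1, -0. ]))
```

```bash
python3 -m pendant '[[[0,0,0],[1.3,-2,0],1],[[0,0,0],[1.3,-2,0],1],[[0,0,0],[1.3,-2,0],1],[[0,0,0],[1.3,-2,0],1],[[0,0,0],[1.3,-2,0],1],[[0,0,0],[1.3,-2,0],1],[[0,0,0],[1.3,-2,0],1],[[0,0,0],[1.3,-40,0],1],[[0,0,0],[1.3,-80,0],1],[[0,0,0],[1.3,-110,0],1],[[0,0,0],[1.3,-110,0],1],[[0,0,0],[1.3,-110,0],1]]' 30
python3 - <<'E'
from h import *
im=arm.read_camera("scene"); cv2.imwrite('pics/s3.png',im[:,:,::-1])
C=np.array([.554,.0668]); 
for y in(-.017,.017,.051): print(plan((C[0],C[1]+y,.125),0.2))
E
```

```text
clock: 7.55
tcp_pos: [0.445, -0.1656, 0.1282]
tool_rot: [-1.575, -0.052, 0.055]
ft_force: [-0.5, -0.5, -0.8]
opening: 0.386
(array([ 0.2,  3.7, -0.3]), array([124.7,   0.4, 207.1]))
(array([ 0.2,  3.7, -0.3]), array([1.27e+02, 2.00e-01, 2.41e+02]))
(array([ 0.2,  3.7, -0.3]), array([1.293e+02, 1.000e-01, 2.750e+02]))
```

```bash
python3 -m pendant '[[[0,0,0],[30,0,40],1],[[0,2,0],[60,0,80],1],[[0,3.7,0],[85,0,120],1],[[0,3.7,0],[110,0,160],1],[[0,3.7,0],[120,0,200],1],[[0,3.7,0],[127,0,230],1],[[0,3.7,0],[127,0,241],1],[[0,3.7,0],[127,20,241],1],[[0,3.7,0],[127,50,241],1],[[0,3.7,0],[127,60,241],1],[[0,3.7,0],[127,60,241],1],[[0,3.7,0],[127,60,241],1]]'
python3 - <<'E'
from h import *
im=arm.read_camera("scene"); o=cv2.resize(im[150:260,190:340],(800,586),interpolation=cv2.INTER_CUBIC); cv2.imwrite('pics/s4.png',o[:,:,::-1])
print(plan((.554,.0838,.025),0.2))
E
```

```text
clock: 8.6
tcp_pos: [0.5527, 0.0828, 0.064]
tool_rot: [-1.576, 0.004, 0.009]
ft_force: [0.7, 0.2, -0.3]
opening: 0.389
(array([ 0.2, -0. , -0.3]), array([ 0.5, 40.2,  0.8]))
```

View pics/s4.png

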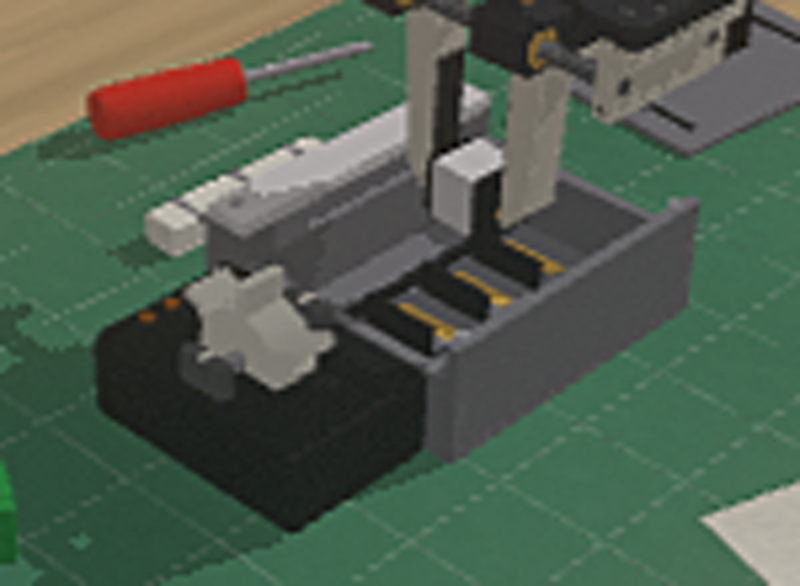

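```bash
python3 - <<'E'
from h import *
im=cv2.imread('pics/s3.png')
o0=(190,150);k=5.333
import numpy as np
img=cv2.imread('pics/s4.png')
def pt(X): p=proj('scene',X); return tuple(int(round(v)) for v in ((p-o0+.5)*k-.5))
C=np.array([.554,.0668,0])
def poly(P,col):
    q=np.array([pt(p) for p in P]); cv2.polylines(img,[q],True,col,1)
mm=lambda *a:np.array(a)/1000
for y in(-34,0,34): poly([C+mm(x,y+d,20) for x,d in((-18,-1.5),(18,-1.5),(18,1.5),(-18,1.5))],(0,255,255))
poly([C+mm(x,y,58) for x,y in((-70,-75.5),(-48,-75.5),(-48,75.5),(-70,75.5))],(0,0,255))
poly([C+mm(x,y,38) for x,y in((-57,-149.5),(53,-149.5),(53,-75.5),(-57,-75.5))],(255,255,0))
poly([C+mm(x,y,54) for x,y in((60,-75.5),(66,-75.5),(66,75.5),(60,75.5))],(0,0,255))
B=np.array([.5535,.083,.064+.007])
poly([B+mm(x,y,0) for x,y in((-18,-13),(18,-13),(18,13),(-18,13))],(255,0,255))
cv2.imwrite('pics/s5.png',img)
E
```

```text
(no output)
```

View pics/s5.png

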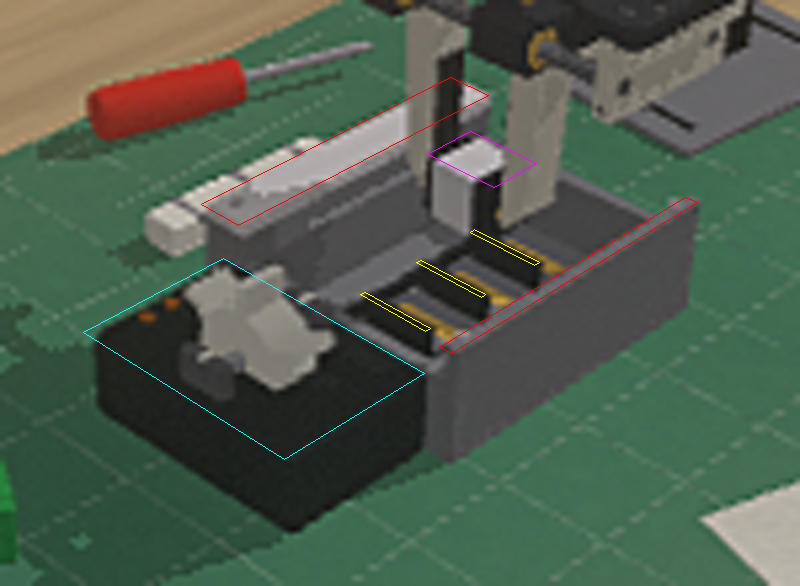

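```bash
python3 - <<'E'
from h import *
im=arm.read_camera("scene"); cv2.imwrite('pics/s6.png',im[:,:,::-1]); sn=im.min(2)
st=arm.state(); print(st['tcp_pos'])
print(sn[172:196,266:292])
for th in(165,185,200): print(mom('scene',sn>th,(268,174,20,18),st['tcp_pos'][2]+.008))
# dividers: far end faces; print gray
print(im.max(2)[198:222,262:296])
E
```

```text
[0.55433131 0.0831776  0.06591627]
[[139 103 103 105 108 102  47  36  35  32  52 110  80  72  71  71  66  61
   55  96 106 105 102 104 101 105]
 [138 104 101 104 109  80  41  34  36  35  41  75  74  73  72  70  62  58
   55  97 105 104 105 104 102 107]
 [138 102 102 104 107  83  41  37  37  35  51  76  76  72  69  67  59  72
   57  96 105 104 102 102 104 109]
 [170 113 102 104 110  84  40  38  34  35  50  47  53  60 100  89  65  53
   64  83 103 103 104 103 107 108]
 [131 103 102 104 109  83  41  36  34  27  33  15  96 180 184 168 125  91
   61  98 105 103 102 102 108 108]
 [128 106 102 105 111  64  31  25  25  15  97 183 184 181 179 176 179 166
  125 104 102 104 103 102 109 111]
 [ 81 101 103 108 110  57  25  15  97 181 180 177 175 174 174 175 176 178
  149 106 101 103 104 102 114 111]
 [ 80 104 106 108  91  68 107 190 188 181 177 172 169 170 171 173 174 180
  170 112  99 101 102  99 108 109]
 [ 72  95 105 110  53  59 134 172 183 179 175 174 173 170 169 170 177 184
  178 117 102 104 103 102 110 111]
 [ 71 103 108 112  51  61 115 114 128 162 179 177 176 175 177 181 189 132
   63  96 
[... 1525 characters left out ...]
  69  79  74  73  77  75]]
(array([0.5544606 , 0.07861237]), array([0.0246605 , 0.01979704]), np.float64(98.8861898530579), array([278.96226415, 179.05660377]))
(array([0.5460931, 0.0702523]), array([0.00530551, 0.        ]), np.float64(45.9323042730162), array([273.5, 179. ]))Traceback (most recent call last):
  File "<stdin>", line 5, in <module>
  File "h.py", line 35, in mom
    k,l,st,_=cv2.connectedComponentsWithStats(m); i=1+np.argmax(st[1:,4]); v,u=np.nonzero(l==i)
                                                      ~~~~~~~~~^^^^^^^^^^
    return _wrapfunc(a, 'argmax', axis=axis, out=out, **kwds)
    return bound(*args, **kwds)
ValueError: attempt to get argmax of an empty sequence
```

```bash
python3 - <<'E'
from h import *
a=cv2.imread('pics/s3.png')[178:228,240:300]; b=cv2.imread('pics/s6.png')[168:198,255:300]
A=cv2.resize(a,None,fx=7,fy=7,interpolation=cv2.INTER_CUBIC);B=cv2.resize(b,None,fx=7,fy=7,interpolation=cv2.INTER_CUBIC)
A=np.clip(A.astype(float)*1.6,0,255).astype(np.uint8)
o=np.zeros((560,420,3),np.uint8);o[:350]=A;o[350:,:315]=B
cv2.imwrite('pics/s7.png',o)
print(proj('scene',(.5543,.0832,.074)),R.from_rotvec(arm.state()['tool_rot']).as_matrix()[:,0])
E
```

```text
[280.30941626 178.22669531] [ 0.99998706  0.00315578 -0.00399032]
```

View pics/s7.png

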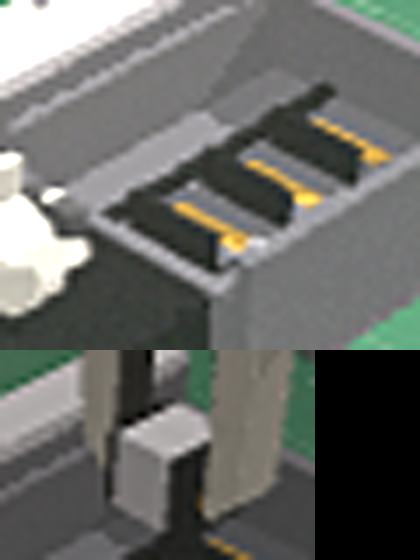

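```bash
python3 - <<'E'
from h import *
for (u,v),y in zip([(215,233),(291,195),(358,156)],(-34,0,34)):
    p=(240+(u+.5)/7-.5,178+(v+.5)/7-.5); print(toz('scene',p,.02)[:2]-np.array([.018,y/1000]))
E
```

```text
[0.55364277 0.06903204]
[0.55642279 0.0672561 ]
[0.55693567 0.06513999]
```

```bash
python3 -m pendant '[[[0,0,0],[0.7,0,3.3],1],[[0,0,0],[0.7,10,3.3],1],[[0,0,0],[0.7,24,3.3],1],[[0,0,0],[0.7,24,3.3],1],[[0,0,0],[0.7,28,3.3],1],[[0,0,0],[0.7,31,3.3],1],[[0,0,0],[0.7,34,3.3],1],[[0,0,0],[0.7,34,3.3],1]]'; python3 -c "
from h import *
print(plan((.555,.0865,.025),0.2))"
```

```text
clock: 9.37
tcp_pos: [0.5547, 0.0864, 0.0316]
tool_rot: [-1.575, 0.001, 0.006]
ft_force: [0.5, 0.4, -0.8]
opening: 0.387
(array([ 0.2, -0. , -0.3]), array([0.3, 6.6, 0.2]))
```

```bash
python3 -m pendant '[[[0,0,0],[0,3,0],1],[[0,0,0],[0,6,0],1],[[0,0,0],[0,6,0],1],[[0,0,0],[0,6,0],0.5],[[0,0,0],[0,6,0],0.5],[[0,0,0],[0,6,0],0.5],[[0,0,0],[0,6,0],0.5],[[0,0,0],[0,-30,0],0.5],[[0,0,0],[0,-70,0],0.5],[[0,0,0],[0,-95,0],0.5],[[0,0,0],[0,-95,0],0.4],[[0,0,0],[0,-95,0],0.4]]'; python3 - <<'E'
from h import *
print(plan((.436,-.3104,.125),8))
im=arm.read_camera("scene");cv2.imwrite('pics/s8.png',im[:,:,::-1])
sn=im.min(2); t=arm.read_camera('top').min(2)
print(mom('scene',sn>150,(70,240,40,40),.026),mom('top',t>175,(368,205,25,28),.026))
print('inbay',mom('scene',sn>150,(265,180,30,30),.032), 'expect C+(0,17) in scene .5566,.0832')
E
```

```text
clock: 10.37
tcp_pos: [0.5561, 0.0869, 0.1282]
tool_rot: [-1.574, -0.002, 0.003]
ft_force: [-1.0, 1.2, -0.6]
opening: 0.583
(array([ 0.2, -7.8, -0. ]), array([-121.3,    4.7, -397. ]))
(array([ 0.44711512, -0.30786269]), array([nan, nan]), np.float64(nan), array([ 93., 256.])) (array([ 0.43712656, -0.31534733]), array([0.02050729, 0.01299789]), np.float64(41.67931894850412), array([382.   , 216.375]))
inbay (array([0.55351772, 0.08467699]), array([0.02568487, 0.02079927]), np.float64(85.51736176788103), array([279.49122807, 194.07017544])) expect C+(0,17) in scene .5566,.0832h.py:36: RuntimeWarning: Degrees of freedom <= 0 for slice
  W=np.array([toz(n,(a+x,b+y),z)[:2] for a,b in zip(u,v)]); c=W.mean(0); ev,E=np.linalg.eigh(np.cov(W.T))
  c *= np.true_divide(1, fact)
  c *= np.true_divide(1, fact)
```

```bash
python3 - <<'E'
import cv2,numpy as np
a=cv2.imread('pics/s8.png')
o=np.vstack([cv2.resize(a[150:280,50:310],(780,390)),])
cv2.imwrite('pics/s9.png',np.clip(o*1.4,0,255).astype(np.uint8))
E
```

View pics/s9.png

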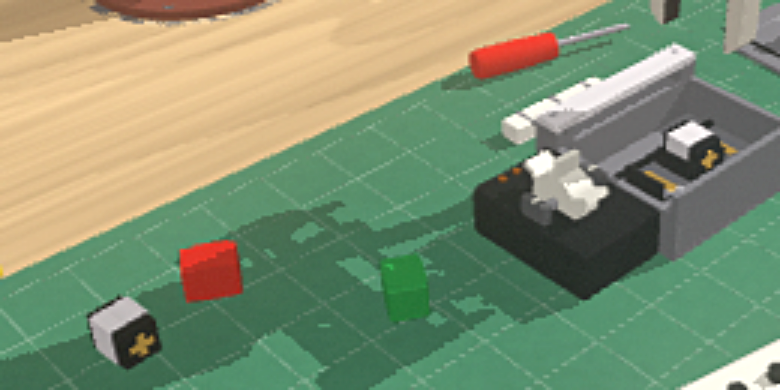

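```bash
python3 -m pendant '[[[0,0,0],[-10,0,-40],0.4],[[0,0,0],[-30,0,-80],0.4],[[0,0,0],[-50,0,-120],0.4],[[0,-2,0],[-70,0,-160],0.4],[[0,-4,0],[-90,0,-200],0.4],[[0,-6,0],[-105,0,-240],0.4],[[0,-8,0],[-115,0,-280],0.4],[[0,-8,0],[-121,0,-320],0.4],[[0,-8,0],[-121,0,-360],0.4],[[0,-8,0],[-121,0,-397],0.4],[[0,-8,0],[-121,0,-397],0.4],[[0,-8,0],[-121,0,-397],0.4],[[0,-8,0],[-121,0,-397],0.4]]'
python3 - <<'E'
from h import *
im=arm.read_camera("scene");cv2.imwrite('pics/s10.png',im[:,:,::-1]); sn=im.min(2);t=arm.read_camera('top').min(2)
print(plan((.436,-.3104,.019),8))
for th in (110,130,150): 
  try: print(mom('scene',sn>th,(70,240,40,40),.026),mom('top',t>175,(368,205,25,28),.026))
  except Exception as e: print(e)
E
```

```text
clock: 11.55
tcp_pos: [0.4338, -0.3099, 0.127]
tool_rot: [-1.569, -0.105, 0.119]
ft_force: [-0.1, 0.8, -0.4]
opening: 0.601
(array([ 0.1,  0.4, -0.4]), array([  1.8, 108.7,  -2.1]))
(array([ 0.44289332, -0.31606772]), array([0.04617192, 0.02286994]), np.float64(133.57125316430228), array([ 87.61904762, 257.08333333])) (array([ 0.43432661, -0.31033919]), array([0.02615257, 0.0206228 ]), np.float64(96.7214919179267), array([380.43076923, 217.50769231]))
(array([ 0.43806549, -0.31099136]), array([0.02736407, 0.02178657]), np.float64(99.35801614771162), array([ 88.91525424, 254.47457627])) (array([ 0.43432661, -0.31033919]), array([0.02615257, 0.0206228 ]), np.float64(96.7214919179267), array([380.43076923, 217.50769231]))
(array([ 0.43776334, -0.31091793]), array([0.02634974, 0.0208077 ]), np.float64(98.80182338381557), array([ 88.87155963, 254.37614679])) (array([ 0.43432661, -0.31033919]), array([0.02615257, 0.0206228 ]), np.float64(96.7214919179267), array([380.43076923, 217.50769231]))
```

```bash
python3 -m pendant '[[[0,0,0],[1.8,40,-1],0.4],[[0,0,0],[1.8,80,-1],0.4],[[0,0,0],[1.8,100,-1],0.4],[[0,0,0],[1.8,108,-1],0.4],[[0,0,0],[1.8,108.5,-1],0.4],[[0,0,0],[1.8,108.5,-1],1],[[0,0,0],[1.8,108.5,-1],1],[[0,0,0],[1.8,108.5,-1],1],[[0,0,0],[1.8,108.5,-1],1],[[0,0,0],[1.8,108.5,-1],1],[[0,0,0],[1.8,108.5,-1],1],[[0,0,0],[1.8,108.5,-1],1]]' 30
python3 -m pendant '[[[0,0,0],[0,-40,0],1],[[0,0,0],[0,-80,0],1],[[0,0,0],[0,-110,0],1],[[0,0,0],[0,-110,0],1],[[0,0,0],[0,-110,0],1]]'
python3 -c "
from h import *
print(plan((.5555,.0525,.127),.2)); print(plan((.5555,.0525,.066),.2))"
```

```text
clock: 12.65
tcp_pos: [0.437, -0.3098, 0.0208]
tool_rot: [-1.571, -0.111, 0.119]
ft_force: [0.7, 1.0, 6.0]
opening: 0.384
clock: 13.07
tcp_pos: [0.4381, -0.3101, 0.1326]
tool_rot: [-1.574, -0.113, 0.116]
ft_force: [-0.6, 0.4, -1.2]
opening: 0.383
(array([ 0.4,  8.2, -0.1]), array([168.8,   3.1, 341.7]))
(array([ 0.4,  8.2, -0.1]), array([168.9,  64.1, 342.1]))
```

```bash
python3 -m pendant '[[[0,0,0],[25,0,35],1],[[0,2,0],[50,0,70],1],[[0,4,0],[75,0,105],1],[[0,6,0],[100,0,140],1],[[0,8,0],[125,0,175],1],[[0,8.2,0],[145,0,210],1],[[0,8.2,0],[160,0,250],1],[[0,8.2,0],[169,0,290],1],[[0,8.2,0],[169,0,325],1],[[0,8.2,0],[169,0,342],1],[[0,8.2,0],[169,30,342],1],[[0,8.2,0],[169,60,342],1],[[0,8.2,0],[169,64,342],1],[[0,8.2,0],[169,64,342],1],[[0,8.2,0],[169,64,342],1]]'
python3 - <<'E'
from h import *
im=arm.read_camera("scene");cv2.imwrite('pics/s11.png',im[:,:,::-1]); sn=im.min(2);st=arm.state();print(st['tcp_pos'],plan((.5555,.0525,.027),.2))
print(mom('scene',sn>150,(255,165,38,35),st['tcp_pos'][2]+.0065))
print(mom('scene',sn>150,(255,165,38,60),.032))
E
```

```text
clock: 14.32
tcp_pos: [0.5554, 0.052, 0.0658]
tool_rot: [-1.578, 0.0, 0.004]
ft_force: [0.4, 0.3, -0.6]
opening: 0.385
[0.55614364 0.05218262 0.0667241 ] (array([ 0.4, -0.1, -0. ]), array([-0.6, 39.7,  0.6]))
(array([0.55593093, 0.04648602]), array([0.02527055, 0.01977529]), np.float64(104.01253975356735), array([269.43103448, 185.05172414]))
(array([0.51224373, 0.09669442]), array([0.02743847, 0.02147178]), np.float64(104.01253975356704), array([269.43103448, 185.05172414]))
```

```bash
python3 -m pendant '[[[0,0,0],[-0.6,0,1.6],1],[[0,0,0],[-0.6,10,1.6],1],[[0,0,0],[-0.6,24,1.6],1],[[0,0,0],[-0.6,24,1.6],1],[[0,0,0],[-0.6,28,1.6],1],[[0,0,0],[-0.6,31,1.6],1],[[0,0,0],[-0.6,34,1.6],1],[[0,0,0],[-0.6,34,1.6],1]]'; python3 -c "
from h import *
print(plan((.5555,.0538,.0265),0.2))"
```

```text
clock: 15.03
tcp_pos: [0.5555, 0.0535, 0.0325]
tool_rot: [-1.577, -0.001, 0.002]
ft_force: [-0.4, -0.7, -0.8]
opening: 0.385
(array([ 0.4, -0.1, -0. ]), array([0. , 6. , 0.3]))
```

Clear of contact and below the divider tops. I'll seat it, release and retreat to the robot's left (towards the cover), then look.

```bash
python3 -m pendant '[[[0,0,0],[0,3,0],1],[[0,0,0],[0,6,0],1],[[0,0,0],[0,6,0],1],[[0,0,0],[0,6,0],0.5],[[0,0,0],[0,6,0],0.5],[[0,0,0],[0,6,0],0.5],[[0,0,0],[0,6,0],0.5],[[0,0,0],[0,-30,0],0.5],[[0,0,0],[0,-70,0],0.5],[[0,0,0],[0,-110,0],0.5],[[0,0,0],[0,-150,0],0.5],[[0,0,0],[0,-150,0],0.5]]'
python3 -m pendant '[[[0,0,0],[-20,0,-40],0.4],[[0,0,0],[-40,0,-80],0.4],[[0,0,0],[-60,0,-120],0.4],[[0,0,0],[-80,0,-160],0.4],[[0,0,0],[-90,0,-200],0.4],[[0,0,0],[-100,0,-240],0.4],[[0,0,0],[-110,0,-280],0.4],[[0,0,0],[-110,0,-280],0.4]]'
python3 - <<'E'
from h import *
im=arm.read_camera("scene");t=arm.read_camera('top')
cv2.imwrite('pics/s12.png',im[:,:,::-1]);cv2.imwrite('pics/t12.png',t[:,:,::-1])
R_=lambda i,x,y,w,h,k: cv2.resize(i[y:y+h,x:x+w],(int(w*k),int(h*k)),interpolation=cv2.INTER_CUBIC)
o=np.zeros((600,800,3),np.uint8); a=R_(t,205,155,110,75,4); o[:300,:440]=a; o[:300,440:800]=R_(t,128,190,72,60,5)
o[300:600,:420]=R_(im,200,150,140,100,3); o[300:600,420:800]=R_(im,275,130,95,75,4)
cv2.imwrite('pics/c12.png',np.clip(o[:,:,::-1]*1.4,0,255).astype(np.uint8))
E
```

```text
clock: 16.03
tcp_pos: [0.5603, 0.0562, 0.1905]
tool_rot: [-1.574, -0.013, -0.011]
ft_force: [1.2, 1.2, 0.1]
opening: 0.501
clock: 16.7
tcp_pos: [0.4473, -0.233, 0.1891]
tool_rot: [-1.579, -0.001, -0.019]
ft_force: [-0.0, 0.0, 0.2]
opening: 0.596
```

View pics/c12.png

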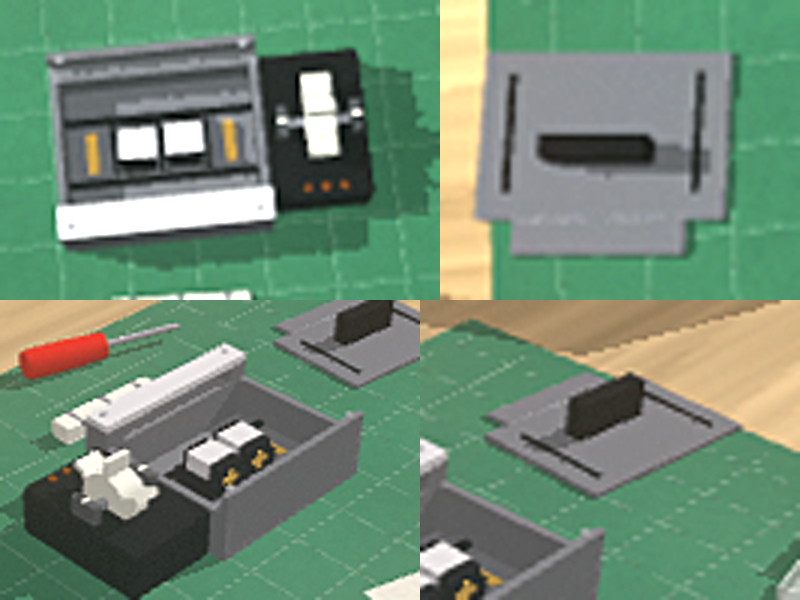

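Both blocks are flat in the two middle cradles, and no other banded block is on the bench. Next I'll use the placed blocks to remove camera bias from the case pose, then locate the handle.

```bash
python3 - <<'E'
from h import *
np.set_printoptions(precision=4,suppress=True)
t=cv2.imread('pics/t12.png');s=cv2.imread('pics/s12.png')
tn,tx=t.min(2).astype(int),t.max(2).astype(int); sn,sx=s.min(2).astype(int),s.max(2).astype(int)
print('top bats');
for b in blobs(t,tn>175,(230,180,30,20),15): print(b['c'],toz('top',b['c'],.032)[:2],b['area'])
print('ledge',mom('top',tn>150,(210,198,75,25),.058))
print('sc bats')
for b in blobs(s,sn>150,(255,188,35,25),15): print(b['c'],toz('scene',b['c'],.032)[:2],b['area'])
print('ledge',mom('scene',sn>130,(225,160,60,40),.058))
m=tx<50
print('handle top',mom('top',m,(145,210,30,20),.03))
g=((tx-tn<25)&(tx>55)&(tx<130)).astype(np.uint8); g=cv2.morphologyEx(g,3,np.ones((11,11)))
print('cover',mom('top',g,(132,195,60,50),.004))
for c in[(567,404),(626,374),(644,382),(586,412)]: print(toz('scene',(275+c[0]/4-105-.4,130+(c[1]-300)/4-.4),.03)[:2])
print(s[150:172,308:338].max(2))
E
```

```text
top bats
[250.2182 188.9558] [0.5519 0.0525] 61.875
[238.8955 190.4369] [0.5507 0.0855] 60.875
ledge (array([0.4935, 0.0689]), array([0.1503, 0.0231]), np.float64(90.49351313289304), array([245.9273, 207.6682]))
sc bats
[279.3845 194.0971] [0.5534 0.0844] 55.9375
[269.6116 200.1024] [0.5544 0.0511] 62.9375
ledge (array([0.494 , 0.0552]), array([0.1519, 0.0285]), np.float64(86.89431395434019), array([250.9422, 179.0482]))
handle top (array([0.4884, 0.3187]), array([0.0641, 0.0167]), np.float64(83.6797950845834), array([158.9925, 219.4627]))
cover (array([0.4923, 0.3216]), array([0.1406, 0.1136]), np.float64(85.4372280892112), array([160.3129, 219.6628]))
[0.4882 0.2845]
[0.4894 0.3474]
[0.5047 0.3466]
[0.5035 0.2846]
[[101 101  99 101 102 101 100 101  99 101 103 107 110  79  55  37  37  35
   36  39  37  32  32  77 107 138 153 154 155 158]
 [107 102 102 102 100 101 101 101 104 107 109  79  44  39  39  40  39  42
   43  38  41  37  26 104 104 100 110 144 166 165]
 [101 101 100 102 100 101 104 108  75  73  46  38  38  40  38  42  42  40
   38  38  38  37  32  86 107 105 102 100 113 149]
[... 1676 characters left out ...]
 99 100 100 100  98  98
   98  99  99  99  99 100  98  99  99  98  98 100]
 [ 46  84 106 103 102 100 101 101  99  99  98  99 100  98  99  99  99  99
   99  99  99  99  98  99  99  99  99  99 100  99]
 [ 48  30  62 102 106 102  99 100  99  99  99  98  98  99  99  98  99  99
   99  98  99 100  98  99  99  99  99 100  98 102]
 [104  86  48  33  57 102 105 101 101 100  99  99  98  99 100  98  99  99
  101 100  98  98  98  99  99  99 100 102 104  89]
 [103 103  76  78  47  30  62 101 104 101 101  99 100  99  99  99  99  98
  100  99  99  99 101 100 100 101 103  89  87  74]
 [102 103 102 103 106  68  30  43  79 105 104 100 100  98 101  99  98  98
   98  99  99  99 101 101 104  89  88  67  81 103]]
```

```bash
python3 -c "
from h import *
print(plan((.494,.320,.19),-5.5))"
```

```text
(array([0.2, 5.2, 0.8]), array([ 41.7,  -2.5, 547.3]))
```

```bash
python3 -m pendant '[[[0,0,0],[20,0,60],0.45],[[0,1,0],[30,0,100],0.45],[[0,2,0],[40,0,140],0.45],[[0,3,0],[42,0,180],0.45],[[0,4,0],[42,0,220],0.45],[[0,5,0],[42,0,260],0.45],[[0,5,0],[42,0,300],0.45],[[0,5,0],[42,0,340],0.45],[[0,5,0],[42,0,380],0.45],[[0,5,0],[42,0,420],0.45],[[0,5,0],[42,0,460],0.45],[[0,5,0],[42,0,500],0.45],[[0,5,0],[42,0,535],0.45],[[0,5,0],[42,0,547],0.45],[[0,5,0],[42,30,547],0.45],[[0,5,0],[42,70,547],0.45],[[0,5,0],[42,110,547],0.45],[[0,5,0],[42,110,547],0.45],[[0,5,0],[42,110,547],0.45]]'
python3 - <<'E'
from h import *
print(plan((.494,.320,.020),-5.5))
im=arm.read_camera("scene");t=arm.read_camera("top");cv2.imwrite('pics/s13.png',im[:,:,::-1])
o=np.hstack([cv2.resize(im[100:190,270:380],(490,400)),cv2.resize(t[185:255,125:205],(310,271))[:271].repeat(1,0) if 0 else cv2.resize(t[185:265,125:187],(310,400))]); cv2.imwrite('pics/c13.png',np.clip(o[:,:,::-1]*1.3,0,255).astype(np.uint8))
E
```

```text
clock: 18.38
tcp_pos: [0.4935, 0.3196, 0.0761]
tool_rot: [-1.576, 0.063, -0.079]
ft_force: [-0.3, 0.7, 0.3]
opening: 0.551
(array([0.3, 0.3, 0.6]), array([-0.1, 56.1,  0.8]))
```

View pics/c13.png

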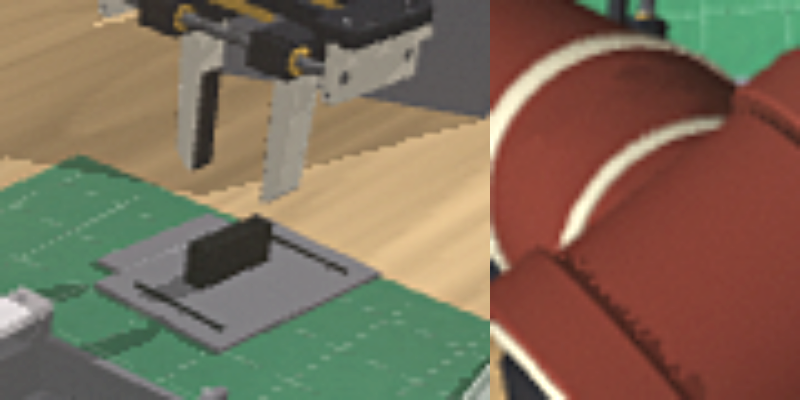

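```bash
python3 -m pendant '[[[0,0,0],[0,20,0],0.45],[[0,0,0],[0,40,0],0.45],[[0,0,0],[0,52,0],0.45],[[0,0,0],[0,56,0],0.45],[[0,0,0],[0,56,0],0.45],[[0,0,0],[0,56,0],1],[[0,0,0],[0,56,0],1],[[0,0,0],[0,56,0],1],[[0,0,0],[0,56,0],1],[[0,0,0],[0,56,0],1],[[0,0,0],[0,56,0],1],[[0,0,0],[0,56,0],1],[[0,0,0],[0,56,0],1],[[0,0,0],[0,56,0],1]]' 45
```

```text
clock: 19.65
tcp_pos: [0.4967, 0.3213, 0.024]
tool_rot: [-1.57, 0.059, -0.084]
ft_force: [-2.2, -0.3, 4.3]
opening: 0.147
```

```bash
python3 - <<'E'
from h import *
st=arm.state(); print(st['ft_force'],st['opening'],R.from_rotvec(st['tool_rot']).as_matrix().round(3))
C=np.array([.5555,.0695,0])
# tool tilt sign check: turn about tool z(+y world): approach should become (sin,0,-cos)
a=14.3
for s in(a,-a): print(s,(R.from_rotvec(st['tool_rot'])*R.from_rotvec([0,0,s],degrees=True)).apply([0,1,0]))
E
```

```text
[-2.22895563 -0.25776724  4.28237624] 0.14656599711895327 [[ 0.996  0.016  0.091]
 [-0.091 -0.001  0.996]
 [ 0.016 -1.     0.   ]]
14.3 [-0.23036122  0.02109627 -0.97287649]
-14.3 [ 0.26152541 -0.02382596 -0.96490247]
```

```bash
cat >> h.py <<'E'
C=np.array([.5555,.0695]); CY=np.radians(.3); H=.024
def cov(tx,tz,th,y=0,h=None):
    h=h or H; O=np.array([tx+59.5*np.cos(th),y,tz+59.5*np.sin(th)])/1000
    T=O+h*np.array([-np.sin(th),0,np.cos(th)]); Rz=R.from_euler('z',CY)
    return plan(Rz.apply(T)+[*C,0],np.degrees(CY),Rz.apply([np.sin(th),0,-np.cos(th)]))
E
python3 -m pendant '[[[0,0,0],[0,-20,0],1],[[0,0,0],[0,-50,0],1],[[0,0,0],[0,-80,0],1],[[0,0,0],[0,-105,0],1],[[0,0,-5],[0,-105,0],1],[[0,0,-5],[0,-105,0],1]]'
python3 -c "
from h import *
print(cov(-38,75,.25)); s=arm.state();print(s['ft_force'],s['opening'],s['moment'])"
```

```text
clock: 20.15
tcp_pos: [0.4933, 0.3229, 0.1305]
tool_rot: [-1.571, -0.014, -0.152]
ft_force: [-1.6, 0.2, -1.2]
opening: 0.147
(array([ 0.8, -5.3, -8.3]), array([  95.4,   27.2, -245.7]))
[-1.57594746  0.18039661 -1.21991219] 0.14668918060699687 [-0.01379425  0.24229972 -0.06351368]
```

```bash
python3 -m pendant '[[[0,-1,-2],[15,0,-30],1],[[0,-2,-4],[35,0,-65],1],[[0,-3,-6],[50,0,-100],1],[[0.5,-4,-8],[65,5,-135],1],[[0.8,-5,-8.3],[80,10,-170],1],[[0.8,-5.3,-8.3],[90,15,-205],1],[[0.8,-5.3,-8.3],[95,20,-235],1],[[0.8,-5.3,-8.3],[95,24,-246],1],[[0.8,-5.3,-8.3],[95,24,-246],1],[[0.8,-5.3,-8.3],[95,24,-246],1]]'
python3 - <<'E'
from h import *
s=arm.state();print(s['opening'],s['ft_force'],cov(-38,75,.25)); print(cov(-38,43,.25))
im=arm.read_camera("scene");t=arm.read_camera("top");cv2.imwrite('pics/s14.png',im[:,:,::-1]);cv2.imwrite('pics/t14.png',t[:,:,::-1])
o=cv2.resize(im[120:255,190:370],(800,600),interpolation=cv2.INTER_CUBIC); cv2.imwrite('pics/c14.png',np.clip(o[:,:,::-1]*1.3,0,255).astype(np.uint8))
E
```

```text
clock: 20.98
tcp_pos: [0.568, 0.0697, 0.1152]
tool_rot: [-1.561, -0.2, -0.191]
ft_force: [-0.6, 0.8, -1.8]
opening: 0.146
0.14646992923227115 [-0.64234475  0.78004662 -1.79997362] (array([-0. ,  0. , -0.1]), array([ 0.6,  2.5, -0.2]))
(array([-0. ,  0. , -0.1]), array([-7.3, 33.5, -0.2]))
```

View pics/c14.png

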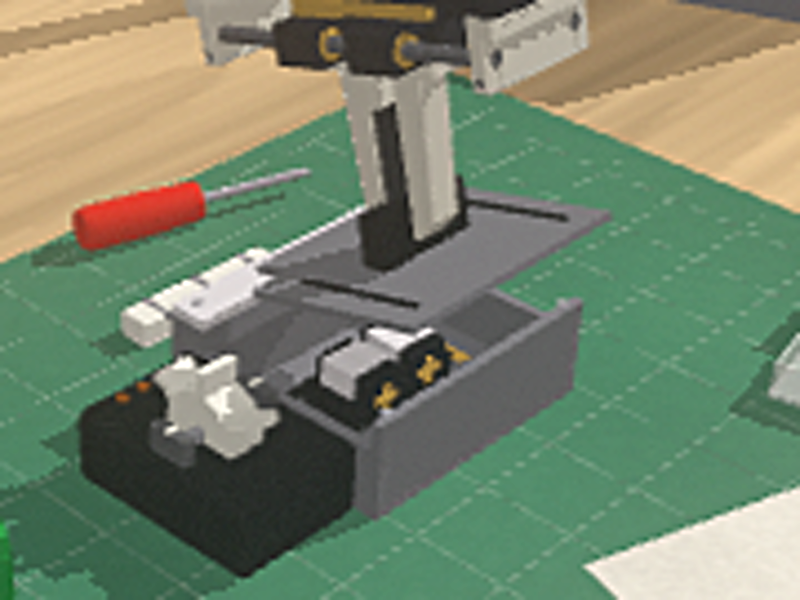

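```bash
python3 - <<'E'
from h import *
P=lambda u,v:(190+(u+.5)/4.444-.5,120+(v+.5)/4.444-.5)
for c in[(610,213),(420,325)]: print(toz('scene',P(*c),.1055)-[*C,0])
for c in[(385,268),(467,222)]: print('handle front foot',toz('scene',P(*c),.097)-[*C,0])
print('ledge corners',[toz('scene',P(*c),.058)-[*C,0] for c in[(172,316),(203,330)]])
E
```

```text
[0.07212152 0.07723728 0.1055    ]
[ 0.0732423  -0.06276658  0.1055    ]
handle front foot [ 0.02193389 -0.02721085  0.097     ]
handle front foot [0.02098545 0.03318638 0.097     ]
ledge corners [array([-0.06132543, -0.08441933,  0.058     ]), array([-0.04209037, -0.08229454,  0.058     ])]
```

```bash
python3 - <<'E'
from h import *
P=lambda u,v:(190+(u+.5)/4.444-.5,120+(v+.5)/4.444-.5)
for c in[(582,302),(376,448),(358,438)]: print(toz('scene',P(*c),.054)-[*C,0])
np.set_printoptions(linewidth=250)
t=cv2.imread('pics/t14.png'); 
o=cv2.resize(t[135:235,195:295],None,fx=5,fy=5,interpolation=cv2.INTER_CUBIC)
s=cv2.imread('pics/s14.png'); o2=cv2.resize(s[160:235,245:332],None,fx=3.4,fy=3.4,interpolation=cv2.INTER_CUBIC)
q=np.zeros((500,800,3),np.uint8);q[:,:500]=o;q[:o2.shape[0],500:500+o2.shape[1]]=o2
cv2.imwrite('pics/c15.png',np.clip(q*1.4,0,255).astype(np.uint8))
E
```

```text
[0.06520556 0.07314388 0.054     ]
[ 0.07464839 -0.08938405  0.054     ]
[ 0.06414031 -0.08955219  0.054     ]
```

View pics/c15.png

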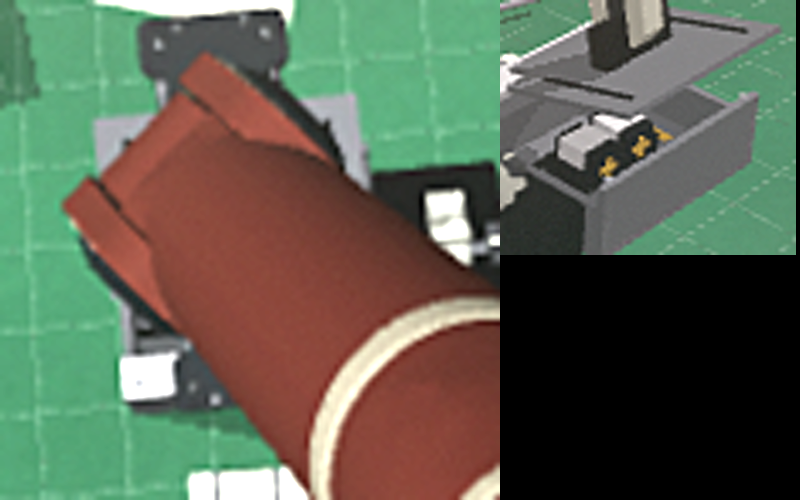

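```bash
python3 - <<'E'
from h import *
P=lambda u,v:(195+(u+.5)/5-.5,135+(v+.5)/5-.5)
for c in[(94,119),(357,96)]: print(toz('top',P(*c),.1085)[:2]-C)
for c in[(120,355),(124,400)]: print(toz('top',P(*c),.058)[:2]-C)
E
```

```text
[0.07353797 0.07506218]
[ 0.07293136 -0.0695733 ]
[-0.04886495  0.07493539]
[-0.07443923  0.07448337]
```

```bash
python3 -c "
from h import *
for a in((-36,60),(-36,42),(-50,42),(-58,42)): print(a,cov(*a,.25,-3.5))"
```

```text
(-36, 60) (array([-0.2,  0.3,  0.1]), array([-1.9, 18.3, -6.5]))
(-36, 42) (array([-0.2,  0.3,  0.1]), array([-6.3, 35.7, -6.5]))
(-50, 42) (array([-0.2,  0.3,  0.1]), array([-19.9,  32.3,  -6.4]))
(-58, 42) (array([-0.2,  0.3,  0.1]), array([-27.6,  30.3,  -6.4]))
```

```bash
python3 -m pendant '[[[0,0,0],[0,0,0],1],[[0,0,0],[0,0,0],1]]'; python3 -c "
from h import *
for a in((-38,75),(-36,60),(-36,42),(-50,42),(-58,42)): print(a,cov(*a,.25,-1))
s=arm.state();print(s['tcp_pos'],s['qvel'].round(3))"
```

```text
clock: 21.25
tcp_pos: [0.5684, 0.0757, 0.1166]
tool_rot: [-1.557, -0.209, -0.186]
ft_force: [0.6, 0.1, -1.2]
opening: 0.144
(-38, 75) (array([-0.3,  0.5,  0.1]), array([-0.2,  3.6, -7.2]))
(-36, 60) (array([-0.3,  0.5,  0.1]), array([-2. , 18.7, -7.3]))
(-36, 42) (array([-0.3,  0.5,  0.1]), array([-6.5, 36.1, -7.3]))
(-50, 42) (array([-0.3,  0.5,  0.1]), array([-20.1,  32.6,  -7.2]))
(-58, 42) (array([-0.3,  0.5,  0.1]), array([-27.8,  30.6,  -7.1]))
[0.56841174 0.07574391 0.11656835] [ 0.006 -0.003  0.013  0.005  0.002  0.003 -0.001]
```

```bash
python3 -m pendant '[[[-0.3,0.5,0],[0,4,-7.2],1],[[-0.3,0.5,0],[-2,18,-7.2],1],[[-0.3,0.5,0],[-4,28,-7.2],1],[[-0.3,0.5,0],[-6.5,36,-7.2],1],[[-0.3,0.5,0],[-6.5,36,-7.2],1],[[-0.3,0.5,0],[-6.5,36,-7.2],1]]'; python3 -c "
from h import *
for a in((-36,42),(-50,42),(-58,42)): print(a,cov(*a,.25,-1))
s=arm.state();print(s['ft_force'],s['moment'])"
```

```text
clock: 21.75
tcp_pos: [0.5709, 0.069, 0.0797]
tool_rot: [-1.561, -0.201, -0.192]
ft_force: [0.3, 0.2, -1.4]
opening: 0.147
(-36, 42) (array([-0.,  0.,  0.]), array([ 0.4, -0.2, -0.4]))
(-50, 42) (array([-0.,  0.,  0.]), array([-13.2,  -3.7,  -0.4]))
(-58, 42) (array([-0.,  0.,  0.]), array([-20.9,  -5.7,  -0.4]))
[ 0.34474815  0.22425621 -1.36732478] [-0.05518121  0.27822648 -0.00528883]
```

```bash
python3 -m pendant '[[[0,0,0],[-5,-1.4,0],1],[[0,0,0],[-10,-2.8,0],1],[[0,0,0],[-13.2,-3.7,-0.4],1],[[0,0,0],[-16,-4.4,-0.4],1],[[0,0,0],[-19,-5.2,-0.4],1],[[0,0,0],[-21,-5.7,-0.4],1],[[0,0,0],[-21,-5.7,-0.4],1],[[0,0,0],[-21,-5.7,-0.4],1]]'; python3 - <<'E'
from h import *
im=arm.read_camera("scene");cv2.imwrite('pics/s16.png',im[:,:,::-1])
for a in((-58,42),(-61,42),(-64,42)): print(a,cov(*a,.25,-1))
s=arm.state();print(s['ft_force'],s['moment'])
E
```

```text
clock: 22.42
tcp_pos: [0.5491, 0.0685, 0.0801]
tool_rot: [-1.561, -0.202, -0.192]
ft_force: [-0.5, -0.6, -2.0]
opening: 0.146
(-58, 42) (array([-0. ,  0. ,  0.1]), array([-0.1,  0.1, -0.1]))
(-61, 42) (array([-0. ,  0. ,  0.1]), array([-3. , -0.7, -0.1]))
(-64, 42) (array([-0. ,  0. ,  0.1]), array([-5.9, -1.4, -0.1]))
[ 0.40122242  0.07021758 -1.19800552] [-0.02957757  0.27379514 -0.03337031]
```

```bash
python3 -m pendant '[[[0,0,0],[-1,-0.2,0],1],[[0,0,0],[-2,-0.4,0],1],[[0,0,0],[-3,-0.7,0],1],[[0,0,0],[-3,-0.7,0],1]]';python3 -m pendant '[[[0,0,0],[-1,-0.2,0],1],[[0,0,0],[-2,-0.4,0],1],[[0,0,0],[-2,-0.4,0],1],[[0,0,0],[-2,-0.4,0],1]]'; python3 -c "
from h import *
for a in((-61,42),(-64,42)): print(a,cov(*a,.25,-1))
s=arm.state();print(s['ft_force'],s['moment'])"
```

```text
clock: 22.8
tcp_pos: [0.5459, 0.0685, 0.0799]
tool_rot: [-1.561, -0.201, -0.192]
ft_force: [-0.2, 0.7, -1.3]
opening: 0.144
clock: 23.13
tcp_pos: [0.5438, 0.0685, 0.0798]
tool_rot: [-1.561, -0.201, -0.192]
ft_force: [0.5, -0.0, -1.3]
opening: 0.146
(-61, 42) (array([-0.,  0.,  0.]), array([ 2.4,  0.4, -0. ]))
(-64, 42) (array([-0.,  0.,  0.]), array([-0.5, -0.3, -0. ]))
[ 0.49086069 -0.00719498 -1.33331735] [-0.04171146  0.23632047 -0.01260782]
```

```bash
python3 -m pendant '[[[0,0,0],[-1,-0.2,0],1],[[0,0,0],[-2,-0.4,0],1],[[0,0,0],[-2,-0.4,0],1]]';python3 -m pendant '[[[0,0,0],[-1,-0.2,0],1],[[0,0,0],[-2,-0.4,0],1],[[0,0,0],[-2,-0.4,0],1]]'
```

```text
clock: 23.38
tcp_pos: [0.5429, 0.0686, 0.0801]
tool_rot: [-1.56, -0.203, -0.194]
ft_force: [3.0, -0.2, -1.7]
opening: 0.147
clock: 23.63
tcp_pos: [0.5425, 0.0686, 0.0806]
tool_rot: [-1.559, -0.206, -0.197]
ft_force: [3.9, -0.2, -4.1]
opening: 0.148
```

```bash
python3 -c "
from h import *
for a in((-62,41,.25),(-62,40.5,.18),(-61.8,40,.12),(-61.8,39.5,.06),(-61.8,39,0.02),(-61.8,38.5,0)): print(a,cov(*a,-1))"
```

```text
(-62, 41, 0.25) (array([-0.1,  0. ,  0.4]), array([ 2.2,  2.3, -0.2]))
(-62, 40.5, 0.18) (array([-0.1,  0. ,  4.4]), array([ 3.5,  7. , -0.2]))
(-61.8, 40, 0.12) (array([-0.1,  0. ,  7.8]), array([ 4.7, 11.2, -0.2]))
(-61.8, 39.5, 0.06) (array([-0.1,  0. , 11.3]), array([ 5.4, 15.5, -0.2]))
(-61.8, 39, 0.02) (array([-0.1,  0. , 13.5]), array([ 5.7, 18.5, -0.2]))
(-61.8, 38.5, 0) (array([-0.1,  0. , 14.7]), array([ 5.7, 20.2, -0.2]))
```

```bash
python3 -m pendant '[[[0,0,0.4],[1,1,0],1],[[0,0,0.4],[2.2,2.3,0],1],[[0,0,0.4],[2.2,2.3,0],1],[[0,0,2.5],[2.9,4.6,0],1],[[0,0,4.4],[3.5,7,0],1],[[0,0,6],[4,9,0],1],[[0,0,7.8],[4.7,11.2,0],1],[[0,0,7.8],[4.7,11.2,0],1],[[0,0,7.8],[4.7,11.2,0],1]]';  python3 -c "
from h import *
for a in((-61.8,40,.12),(-61.8,39.5,.06),(-61.8,39,0.02),(-61.8,38.5,0)): print(a,cov(*a,-1))"
```

```text
clock: 24.38
tcp_pos: [0.5492, 0.0685, 0.0704]
tool_rot: [-1.567, -0.098, -0.089]
ft_force: [0.9, -0.7, -0.7]
opening: 0.143
(-61.8, 40, 0.12) (array([-0.1,  0. , -0.1]), array([ 0.8, -0.4, -0. ]))
(-61.8, 39.5, 0.06) (array([-0.1,  0. ,  3.4]), array([ 2. ,  3.7, -0. ]))
(-61.8, 39, 0.02) (array([-0.1,  0. ,  5.7]), array([ 2.8,  6.6, -0. ]))
(-61.8, 38.5, 0) (array([-0.1,  0. ,  6.8]), array([ 3. ,  8.4, -0. ]))
```

```bash
python3 -m pendant '[[[0,0,1.7],[1.4,1.8,0],1],[[0,0,3.4],[2,3.7,0],1],[[0,0,4.6],[2.4,5.2,0],1],[[0,0,5.7],[2.8,6.6,0],1],[[0,0,5.7],[2.8,6.6,0],1],[[0,0,6.8],[3,8.2,0],1],[[0,0,6.8],[3,8.2,0],1],[[0,0,6.8],[3,8.2,0],1]]';  python3 -c "
from h import *
for a in((-61.8,38.5,0),(-61.8,37,0)): print(a,cov(*a,-1))
s=arm.state();print(s['ft_force'],s['moment'])"
```

```text
clock: 25.05
tcp_pos: [0.5526, 0.0686, 0.0626]
tool_rot: [-1.57, -0.005, 0.004]
ft_force: [-0.2, -0.0, -1.5]
opening: 0.146
(-61.8, 38.5, 0) (array([-0.1,  0. ,  0. ]), array([ 0.7,  0.1, -0.1]))
(-61.8, 37, 0) (array([-0.1,  0. ,  0. ]), array([ 0.7,  1.6, -0.1]))
[-0.15963613 -0.03429614 -1.49373338] [-0.07246487 -0.09316757 -0.01541334]
```

```bash
python3 -m pendant '[[[0,0,0],[0.7,1.5,0],1],[[0,0,0],[0.7,1.5,0],1],[[0,0,0],[0.7,1.5,0],1]]';python3 -m pendant '[[[0,0,0],[0,1.5,0],1],[[0,0,0],[0,1.5,0],1],[[0,0,0],[0,1.5,0],1]]'
```

```text
clock: 25.3
tcp_pos: [0.5526, 0.0687, 0.0619]
tool_rot: [-1.571, -0.006, 0.005]
ft_force: [-1.6, -1.2, 4.7]
opening: 0.148
clock: 25.55
tcp_pos: [0.5526, 0.0687, 0.0619]
tool_rot: [-1.572, -0.007, 0.004]
ft_force: [-2.4, 0.3, 8.5]
opening: 0.144
```

```bash
python3 -m pendant '[[[0,0,0],[0,-0.8,0],0.6],[[0,0,0],[0,-0.8,0],0.6],[[0,0,0],[0,-0.8,0],0.6],[[0,0,0],[0,-0.8,0],0.6],[[0,0,0],[0,-0.8,0],0.6],[[0,0,0],[0,-30,0],0.6],[[0,0,0],[0,-70,0],0.6],[[0,0,0],[0,-105,0],0.6],[[0,0,0],[0,-140,0],0.6],[[0,0,0],[-20,-140,40],1],[[0,0,0],[-40,-140,80],1],[[0,0,0],[-60,-140,120],1],[[0,0,0],[-80,-140,160],1],[[0,0,0],[-90,-140,200],1],[[0,0,0],[-100,-140,240],1],[[0,0,0],[-100,-140,240],1],[[0,0,0],[-100,-140,240],1]]'
python3 - <<'E'
from h import *
im=arm.read_camera("scene");t=arm.read_camera("top");cv2.imwrite('pics/s17.png',im[:,:,::-1]);cv2.imwrite('pics/t17.png',t[:,:,::-1])
a=cv2.resize(im[140:250,195:345],(600,440),interpolation=cv2.INTER_CUBIC)
R_=lambda i,x,y,w,h,k: cv2.resize(i[y:y+h,x:x+w],(w*k,h*k),interpolation=cv2.INTER_CUBIC)
o=np.zeros((600,800,3),np.uint8); o[:320,:480]=R_(t,200,145,120,80,4); o[:320,480:800]=R_(im,205,180,64,64,5); o[320:600,:400]=R_(im,200,160,100,70,4); o[320:600,400:]=R_(im,265,140,100,70,4)
cv2.imwrite('pics/c17.png',np.clip(o[:,:,::-1]*1.3,0,255).astype(np.uint8))
E
```

```text
clock: 26.97
tcp_pos: [0.4481, 0.313, 0.2017]
tool_rot: [-1.568, -0.013, 0.011]
ft_force: [0.3, -0.5, 0.6]
opening: 0.006
```

View pics/c17.png

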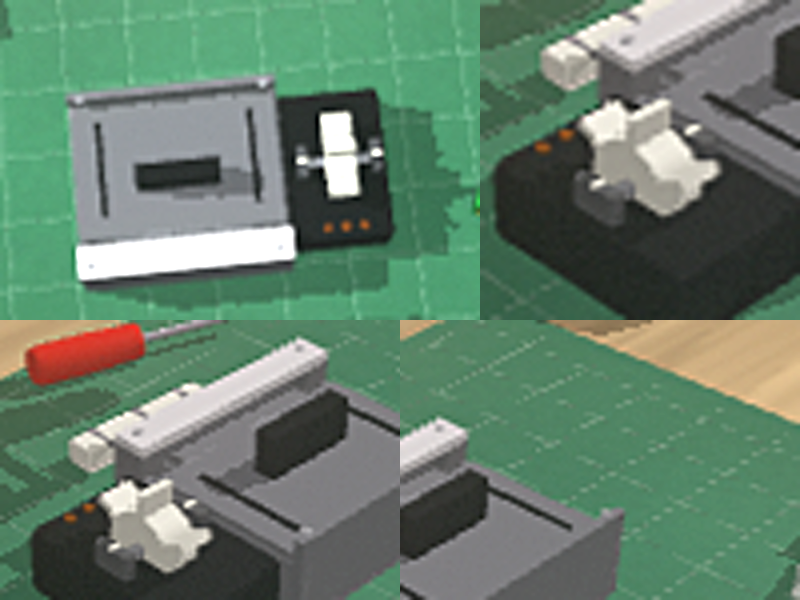

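The cover is home: lip under the ledge, far edge inside the upstand, plate on the rims. Next I'll measure the wheel angle by casting the outline of the white wheel in the scene view onto its near end plane.

```bash
python3 - <<'E'
from h import *
np.set_printoptions(precision=1,suppress=True,linewidth=200)
im=cv2.imread('pics/s17.png'); sn=im.min(2)
x,y,w,h=218,192,36,36
m=cv2.resize(im[y:y+h,x:x+w].min(2),None,fx=4,fy=4,interpolation=cv2.INTER_CUBIC)>110
n,l,st,ce=cv2.connectedComponentsWithStats(m.astype(np.uint8)); i=1+np.argmax(st[1:,4])
c=max(cv2.findContours((l==i).astype(np.uint8),0,cv2.CHAIN_APPROX_NONE)[0],key=cv2.contourArea)[:,0]
def plane(p,Y):
    o,d=ray('scene',p); t=(Y-o[1])/d[1]; return o+t*d
for off in(-.125,-.105):
    out=[]
    for p in cv2.approxPolyDP(c[:,None],2.5,True)[:,0]:
        q=(p+.5)/4-.5+[x,y]; X=plane(q,C[1]-.0025+off); v=(X-[C[0],0,.042])*1000
        out.append((*q,v[0],v[2],np.hypot(v[0],v[2]),np.degrees(np.arctan2(v[0],v[2]))))
    print(off,'px,py,x,z,r,phi'); print(np.array(out))
print(sn[y:y+h,x:x+w])
E
```

```text
-0.125 px,py,x,z,r,phi
[[ 225.4  202.9  -23.7   23.5   33.4  -45.2]
 [ 224.9  204.6  -25.3   18.4   31.3  -53.9]
 [ 227.1  206.6  -18.7   16.8   25.1  -48. ]
 [ 228.1  209.1  -15.8   12.1   19.9  -52.5]
 [ 227.9  213.9  -16.8   -0.2   16.8  -90.5]
 [ 229.1  214.4  -13.1    0.5   13.1  -87.8]
 [ 226.9  216.1  -19.9   -7.4   21.3 -110.4]
 [ 226.9  217.1  -20.   -10.    22.3 -116.5]
 [ 234.1  214.1    1.6    8.7    8.9   10.7]
 [ 236.4  216.6    8.1    5.9   10.    53.9]
 [ 235.9  218.9    6.6   -0.4    6.6   93.6]
 [ 241.9  222.1   23.7    0.6   23.7   88.5]
 [ 247.6  218.9   39.5   16.9   42.9   66.9]
 [ 248.6  216.1   42.1   24.8   48.8   59.5]
 [ 252.1  213.6   51.2   35.4   62.2   55.4]
 [ 251.4  211.9   49.2   38.4   62.4   52. ]
 [ 247.9  211.9   39.9   33.7   52.2   49.8]
 [ 246.4  209.1   35.8   38.    52.2   43.3]
 [ 241.9  204.9   23.5   41.8   48.    29.3]
 [ 242.4  199.4   24.8   55.2   60.5   24.2]
 [ 239.9  199.4   18.    51.9   54.9   19.1]
 [ 234.9  202.4    4.    38.2   38.4    6. ]
 [ 232.4  199.9   -3.    40.7   40.8   -4.3]
 [ 230.1  199.9   -9.5   37.6   38.7  -14.
[... 689 characters left out ...]
23.1   78.7]
 [ 252.1  213.6   32.1   15.5   35.7   64.2]
 [ 251.4  211.9   30.    18.7   35.3   58.1]
 [ 247.9  211.9   20.3   13.8   24.6   55.9]
 [ 246.4  209.1   16.1   18.3   24.4   41.3]
 [ 241.9  204.9    3.3   22.3   22.5    8.4]
 [ 242.4  199.4    4.6   36.2   36.5    7.3]
 [ 239.9  199.4   -2.5   32.8   32.9   -4.3]
 [ 234.9  202.4  -17.    18.5   25.1  -42.6]
 [ 232.4  199.9  -24.4   21.1   32.2  -49.2]
 [ 230.1  199.9  -31.1   17.8   35.9  -60.2]
 [ 228.6  201.6  -35.8   11.2   37.5  -72.5]]
[[111 109 112 ... 105 106 101]
 [112 111 111 ...  98  98  99]
 [110 113 111 ...  99  98  98]
 ...
 [ 28  29  31 ...  34  36  36]
 [ 29  29  29 ...  36  36  37]
 [ 28  28  29 ...  38  35  34]]
```

```bash
cat >> h.py <<'E'
def wh(front,tipz,y=-115,ax=90.3):
    T=R.from_euler('z',CY).apply([(front-7.5)/1000,y/1000,0])+[*C,(tipz+11)/1000]
    return plan(T,ax)
E
python3 -c "
from h import *
print(arm.state()['q'].round(2)); print(wh(-43,140,-115,90.3))"
```

```text
[-0.28  0.53 -0.55  1.76  0.34  0.95 -0.96]
(array([  0.2, -89.9,  -0. ]), array([  52.2,   51. , -353. ]))
```

```bash
python3 -m pendant '[[[0,-7,0],[10,0,-40],1],[[0,-14,0],[20,0,-80],1],[[0,-21,0],[30,0,-120],1],[[0,-28,0],[40,0,-160],1],[[0,-35,0],[45,0,-200],1],[[0,-42,0],[52,0,-240],1],[[0,-49,0],[52,0,-270],1],[[0,-56,0],[52,0,-300],1],[[0,-63,0],[52,0,-330],1],[[0,-70,0],[52,0,-353],1],[[0,-77,0],[52,20,-353],1],[[0,-84,0],[52,40,-353],1],[[0,-90,0],[52,51,-353],1],[[0,-90,0],[52,51,-353],1],[[0,-90,0],[52,51,-353],1]]'; python3 -c "
from h import *
print(arm.state()['q'].round(2)); print(wh(-43,140));print(wh(-43,56)); print(R.from_rotvec(arm.state()['tool_rot']).as_matrix().round(2))"
```

```text
clock: 28.32
tcp_pos: [0.5046, -0.0483, 0.1503]
tool_rot: [-1.211, -1.207, 1.212]
ft_force: [0.1, -0.3, -0.1]
opening: 0.005
[ 0.65  0.67 -0.94  1.91  0.68  0.92  0.93]
(array([-0. , -0.3, -0.2]), array([ 2.5, -0.7, -1. ]))
(array([-0. , -0.3, -0.2]), array([ 2.8, 83.3, -1. ]))
[[-0. -0. -1.]
 [ 1. -0. -0.]
 [-0. -1.  0.]]
```

```bash
python3 -m pendant '[[[0,0,0],[2.5,30,0],1],[[0,0,0],[2.5,60,0],1],[[0,0,0],[2.5,78,0],1],[[0,0,0],[2.5,83,0],1],[[0,0,0],[2.5,83,0],1],[[0,0,0],[2.5,83,0],1]]'; python3 - <<'E'
from h import *
im=arm.read_camera("scene");cv2.imwrite('pics/s18.png',im[:,:,::-1])
for a in((-43,56),(-33,57),(-26,60),(-20,62),(-12,64),(-2.5,66),(1.7,66)): print(a,wh(*a))
E
```

```text
clock: 28.82
tcp_pos: [0.5056, -0.0461, 0.0686]
tool_rot: [-1.214, -1.208, 1.21]
ft_force: [0.1, 0.2, 0.6]
opening: 0.004
(-43, 56) (array([ 0.2, -0.4, -0.2]), array([0.2, 1.9, 0.2]))
(-33, 57) (array([ 0.2, -0.4, -0.2]), array([ 0.3,  0.9, -9.8]))
(-26, 60) (array([ 0.2, -0.4, -0.2]), array([  0.3,  -2.1, -16.8]))
(-20, 62) (array([ 0.2, -0.4, -0.2]), array([  0.4,  -4.1, -22.8]))
(-12, 64) (array([ 0.2, -0.4, -0.2]), array([  0.4,  -6. , -30.8]))
(-2.5, 66) (array([ 0.2, -0.4, -0.2]), array([  0.5,  -8. , -40.3]))
(1.7, 66) (array([ 0.2, -0.4, -0.2]), array([  0.5,  -8. , -44.5]))
```

```bash
python3 -m pendant '[[[0,0,0],[0,0,-5],1],[[0,0,0],[0,0.9,-10],1],[[0,0,0],[0,-0.5,-14],1],[[0,0,0],[0,-2,-17],1],[[0,0,0],[0,-3,-20],1],[[0,0,0],[0,-4,-23],1]]'; python3 -m pendant '[[[0,0,0],[0,-1,-4],1],[[0,0,0],[0,-2,-8],1],[[0,0,0],[0,-3,-13],1],[[0,0,0],[0,-4,-17.5],1],[[0,0,0],[0,-4,-21],1],[[0,0,0],[0,-4,-22],1],[[0,0,0],[0,-4,-22],1],[[0,0,0],[0,-4,-22],1]]';  python3 -c "
from h import *
print(wh(1.7,66))"
```

```text
clock: 29.37
tcp_pos: [0.5189, -0.046, 0.0718]
tool_rot: [-1.201, -1.191, 1.223]
ft_force: [-19.5, 1.2, 10.5]
opening: 0.001
clock: 30.03
tcp_pos: [0.5404, -0.0458, 0.0759]
tool_rot: [-1.201, -1.19, 1.224]
ft_force: [-2.2, -0.5, 1.4]
opening: 0.008
(array([-1.1, -0.3, -0.4]), array([ 0.3, -1.3, -9.9]))
```

```bash
python3 -m pendant '[[[0,0,0],[0,-1,-3],1],[[0,0,0],[0,-1,-6],1],[[0,0,0],[0,-1,-9],1],[[0,0,0],[0,-1,-10],1],[[0,0,0],[0,-1,-10],1],[[0,0,0],[0,-1,-10],1]]';  python3 -m pendant '[[[0,0,0],[0,0,5],1],[[0,0,0],[0,-20,8],1],[[0,0,0],[0,-60,10],1],[[0,0,0],[0,-90,40],1],[[0,0,0],[0,-120,60],1],[[0,0,0],[0,-120,60],1],[[0,0,0],[0,-120,60],1]]'; python3 - <<'E'
from h import *
print(wh(-43,140))
np.set_printoptions(precision=1,suppress=True,linewidth=200)
im=arm.read_camera("scene")[:,:,::-1];cv2.imwrite('pics/s19.png',im)
x,y,w,h=215,185,42,45
m=cv2.resize(np.ascontiguousarray(im[y:y+h,x:x+w].min(2)),None,fx=4,fy=4,interpolation=cv2.INTER_CUBIC)>110
n,l,st,ce=cv2.connectedComponentsWithStats(m.astype(np.uint8)); i=l[int((212-y)*4),int((238-x)*4)]; print(i,st[i])
c=max(cv2.findContours((l==i).astype(np.uint8),0,cv2.CHAIN_APPROX_NONE)[0],key=cv2.contourArea)[:,0]
def plane(p,Y):
    o,d=ray('scene',p); t=(Y-o[1])/d[1]; return o+t*d
for off in(-.132,-.125,-.105,-.098):
    print(off)
    for p in cv2.approxPolyDP(c[:,None],2.5,True)[:,0]:
        q=(p+.5)/4-.5+[x,y]; X=plane(q,C[1]-.0025+off); v=(X-[C[0],0,.042])*1000; r=np.hypot(v[0],v[2])
        if 30<r<38: print(q,np.array([v[0],v[2],r,np.degrees(np.arctan2(v[0],v[2]))]))
cv2.imwrite('pics/c19.png',cv2.resize(im[175:245,200:280],(640,560),interpolation=cv2.INTER_CUBIC))
E
```

```text
clock: 30.53
tcp_pos: [0.5511, -0.0459, 0.0767]
tool_rot: [-1.201, -1.191, 1.223]
ft_force: [-1.0, 0.3, 0.4]
opening: 0.005
clock: 31.12
tcp_pos: [0.4943, -0.045, 0.1996]
tool_rot: [-1.207, -1.195, 1.222]
ft_force: [0.6, -0.3, 0.1]
opening: 0.005
(array([-0.8, -0.3, -0.5]), array([ -0.3,  48.5, -12. ]))
2 [  37   49  118  102 5722]
-0.132
[223.9 203.4] [-20.4  27.2  34.  -36.8]
[236.1 210.9] [14.8 26.7 30.5 28.9]
[238.4 213.1] [21.  24.6 32.4 40.6]
[240.4 218.4] [26.6 14.9 30.5 60.8]
[241.9 219.9] [30.8 13.5 33.6 66.3]
[241.9 220.9] [30.8 11.1 32.7 70.2]
[236.4 209.9] [15.5 29.5 33.3 27.7]
-0.125
[223.9 203.4] [-28.2  20.1  34.6 -54.6]
[244.4 220.9] [30.7  7.4 31.5 76.5]
[244.4 219.9] [30.6  9.8 32.2 72.3]
[243.9 220.6] [29.3  7.2 30.2 76.1]
[237.4 206.6] [11.  31.5 33.4 19.3]
-0.105
[252.4 218.4] [33.1  4.4 33.4 82.4]
[252.9 215.9] [34.3 11.2 36.1 71.9]
[229.6 212.9] [ -33.2  -16.    36.9 -115.8]
[245.6 203.1] [13.8 31.7 34.5 23.5]
[245.9 202.1] [14.5 34.4 37.3 22.8]
[244.6 201.1] [11.  35.1 36.7 17.4]
[237.1 196.9] [-10.4  35.   36.5 -16.5]
-0.098
[234.1 214.6] [ -26.9  -20.9   34.  -127.8]
[236.1 216.4] [ -20.8  -22.3   30.5 -136.9]
[235.9 218.9] [ -21.6  -29.2   36.3 -143.5]
[240.6 222.1] [  -7.3  -30.1   30.9 -166.4]
[232.1 209.9] [ -32.9  -11.6   34.9 -109.5]
[230.9 207.9] [ -36.7   -8.4   37.6 -102.9]
[237.1 196.9] [-17.6  28.4  33.4 -31.9]
```

View pics/c19.png

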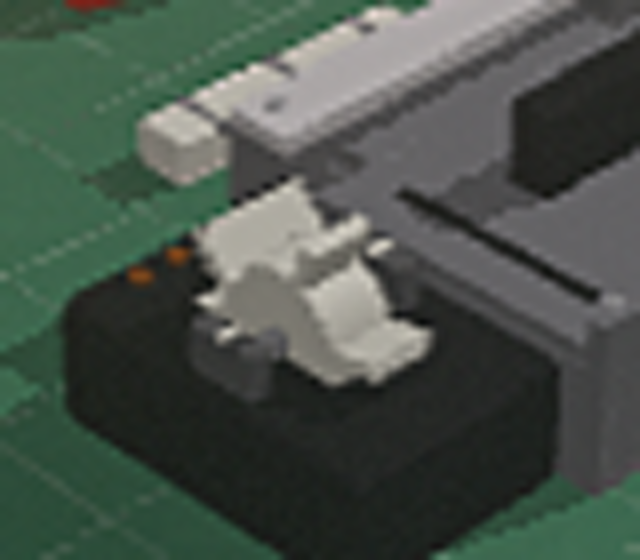

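```bash
python3 -m pendant '[[[-0.8,0,-0.5],[0,30,6],1],[[-0.8,0,-0.5],[0,70,6],1],[[-0.8,0,-0.5],[0,110,5],1],[[-0.8,0,-0.5],[0,125,0],1],[[-0.8,0,-0.5],[0,129,-10],1],[[-0.8,0,-0.5],[0,129,-12],1],[[-0.8,0,-0.5],[0,129,-12],1]]';python3 -c "
from h import *
for a in((-38,58),(-25,60),(-15,63),(-9,65),(-6,66)): print(a,wh(*a))"
```

```text
clock: 31.75
tcp_pos: [0.5059, -0.0459, 0.0692]
tool_rot: [-1.209, -1.209, 1.207]
ft_force: [-1.2, -0.4, 0.5]
opening: 0.005
(-38, 58) (array([-0. , -0.4,  0.1]), array([ 0.2,  0.2, -4.7]))
(-25, 60) (array([-0. , -0.4,  0.1]), array([  0.3,  -1.8, -17.7]))
(-15, 63) (array([-0. , -0.4,  0.1]), array([  0.4,  -4.8, -27.7]))
(-9, 65) (array([-0. , -0.4,  0.1]), array([  0.4,  -6.8, -33.7]))
(-6, 66) (array([-0. , -0.4,  0.1]), array([  0.4,  -7.8, -36.7]))
```

```bash
python3 -m pendant '[[[0,0,0],[0,0,-4],1],[[0,0,0],[0,-0.6,-8],1],[[0,0,0],[0,-1,-12],1],[[0,0,0],[0,-1.4,-15],1],[[0,0,0],[0,-2,-18],1],[[0,0,0],[0,-3,-21],1],[[0,0,0],[0,-4,-24],1],[[0,0,0],[0,-5,-27],1],[[0,0,0],[0,-6,-30],1],[[0,0,0],[0,-7,-33],1],[[0,0,0],[0,-7.5,-35],1],[[0,0,0],[0,-8,-36.5],1],[[0,0,0],[0,-8,-36.5],1],[[0,0,0],[0,-8,-36.5],1]]';  python3 -m pendant '[[[0,0,0],[0,0,3],1],[[0,0,0],[0,-20,6],1],[[0,0,0],[0,-60,10],1],[[0,0,0],[0,-90,40],1],[[0,0,0],[0,-120,60],1],[[0,0,0],[0,-120,60],1],[[0,0,0],[0,-120,60],1]]'; cat > wm.py <<'E'
from h import *
np.set_printoptions(precision=1,suppress=True,linewidth=200)
import sys
im=arm.read_camera("scene")[:,:,::-1];t=arm.read_camera("top")[:,:,::-1];cv2.imwrite(f'pics/s{sys.argv[1]}.png',im);cv2.imwrite(f'pics/t{sys.argv[1]}.png',t)
x,y,w,h=215,185,42,45
m=cv2.resize(np.ascontiguousarray(im[y:y+h,x:x+w].min(2)),None,fx=4,fy=4,interpolation=cv2.INTER_CUBIC)>110
n,l,st,ce=cv2.connectedComponentsWithStats(m.astype(np.uint8)); i=l[int((212-y)*4),int((238-x)*4)]
c=max(cv2.findContours((l==i).astype(np.uint8),0,cv2.CHAIN_APPROX_NONE)[0],key=cv2.contourArea)[:,0]
def plane(p,Y):
    o,d=ray('scene',p); t=(Y-o[1])/d[1]; return o+t*d
for off in(-.132,-.125,-.105,-.098):
    print(off)
    for p in cv2.approxPolyDP(c[:,None],2.5,True)[:,0]:
        q=(p+.5)/4-.5+[x,y]; X=plane(q,C[1]-.0025+off); v=(X-[C[0],0,.042])*1000; r=np.hypot(v[0],v[2])
        if 30<r<39: print(q,np.array([v[0],v[2],r,np.degrees(np.arctan2(v[0],v[2]))]))
o=np.hstack([cv2.resize(im[175:245,200:280],(400,350),interpolation=cv2.INTER_CUBIC),cv2.resize(t[155:225,230:310],(400,350),interpolation=cv2.INTER_CUBIC)])
cv2.imwrite(f'pics/c{sys.argv[1]}.png',o)
E
python3 wm.py 20
```

```text
clock: 32.92
tcp_pos: [0.5431, -0.046, 0.0771]
tool_rot: [-1.21, -1.209, 1.206]
ft_force: [-0.0, 1.3, -1.0]
opening: 0.008
clock: 33.5
tcp_pos: [0.4837, -0.0464, 0.1988]
tool_rot: [-1.215, -1.212, 1.205]
ft_force: [0.6, 0.1, 0.1]
opening: 0.006
-0.132
[232.6 204.9] [ 5.  36.1 36.4  7.9]
[231.9 204.1] [ 2.9 36.8 36.9  4.5]
[224.9 203.4] [-17.4  28.7  33.5 -31.3]
-0.125
[231.9 204.1] [-4.6 29.8 30.2 -8.8]
[233.1 202.6] [-1.  35.2 35.2 -1.6]
[235.1 202.4] [ 4.7 38.5 38.8  7. ]
[224.9 203.4] [-25.2  21.5  33.1 -49.5]
-0.105
[240.4 199.9] [-1.  32.3 32.3 -1.9]
[232.1 200.1] [-25.1  20.1  32.2 -51.4]
[228.4 209.4] [ -36.9   -8.9   38.  -103.6]
[252.1 212.9] [32.1 17.3 36.5 61.6]
[250.4 211.1] [27.2 19.1 33.2 55. ]
-0.098
[244.6 197.4] [ 3.9 37.4 37.6  5.9]
[243.1 196.6] [-0.4 37.1 37.1 -0.6]
[243.4 198.1] [ 0.4 33.9 33.9  0.6]
[232.6 204.9] [-31.2   2.   31.3 -86.4]
[231.9 204.1] [-33.5   2.7  33.6 -85.3]
[233.1 202.6] [-29.6   8.4  30.8 -74.2]
[232.1 200.1] [-32.6  13.2  35.2 -67.9]
[234.4 214.6] [ -26.1  -20.5   33.2 -128.1]
[236.1 216.1] [ -20.8  -21.6   30.  -136. ]
[235.9 218.9] [ -21.6  -29.2   36.3 -143.5]
[240.9 222.1] [  -6.5  -29.7   30.4 -167.6]
```

View pics/c20.png

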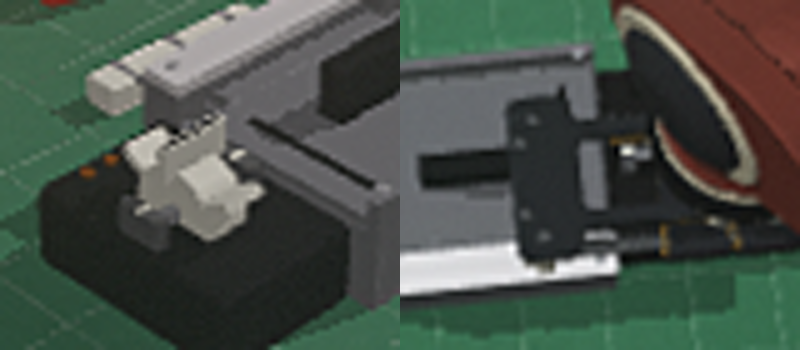

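The long ridge with its black line now stands upright. A consistency check over the ridges at about 58°, 2.6° and −55° gives 0 ± 3°, and finger contact gave −4°, against a limit of 9.7°. I'll do a last check that nothing else moved, then hand in.

```bash
python3 - <<'E'
from h import *
a=cv2.imread('pics/s17.png');b=arm.read_camera('scene')[:,:,::-1]
for n,r,th in(('handle',(262,150,28,35),0),('strip',(212,160,45,35),1),('slot lines',(248,180,40,35),0)):
    for im in(a,b):
        x,y,w,h=r; m=(im.max(2)<60) if not th else (im.min(2)>120)
        print(n,mom('scene',m,r,.06)[3].round(1))
s=arm.state(); print(s['tcp_pos'],s['qvel'].round(3),s['ft_force'].round(1),s['clock'])
arm.job_done()
E
```

```text
handle [280.2 181.7]
handle [280.2 181.7]
strip [240.  184.4]
strip [239.5 184.6]
slot lines [274.6 188.7]
slot lines [274.5 188.7]
[ 0.48322705 -0.04668884  0.1961338 ] [-0.009  0.016  0.005  0.001 -0.006  0.003  0.002] [-0.8  0.7  0.1] 33.65
the job is handed in; nothing more can be done
```

The job is handed in at 33.7 s of the 210 s allowed. By my own checks every step is met, but no verdict is reported.

**What I did:** I laid the packing strip on the bench in front of the case. The two batteries present went into the two middle cradles; the red and green blocks were left alone. I hooked the cover's lip under the ledge at about 0.25 rad of tilt, felt the back of the slot at about 3 N, and swung the cover flat. Then I rolled the wheel in two pushes until the long ridge stood up.

**Last checks:**
- **Batteries:** they looked flat in their cradles before the cover went on, and cannot be seen since.
- **Cover:** it met the rims at a height matching 38 mm. Its handle and grooves had not moved in the scene view at hand-in.
- **Strip:** it is still on the bench where I put it.
- **Long ridge:** the cameras put it at about 0 ± 3°, and the finger contact suggested about −4°. The limit is 9.7°.
- **Robot:** the arm is at rest, about 12 cm above the wheel, touching nothing.

**Disagreements along the way:**
- The two cameras differed by 3–5 mm. I settled the case pose using the placed batteries and the contact with the slot back.
- The first wheel push went about 8° further than I predicted and peaked at about 20 N. I set the second push to stop short because of that.

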